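Assemble the sieve nest on the shaker

TASK

Get the grain sieve shaker ready: one piece at a time, put the fine (blue) sieve into the shaker's receiving pan, the medium (yellow) one on it, the coarse (red) one on that, and last the lid on top, each upright with its foot fully home in the piece below, and let go. Leave the scale, the jar and the brush where they are.

Things in the scene. Friction and masses are not known exactly. Their poses are not given: they have to be found in the camera images.
- fine_sieve_center (a point): Fine sieve: round steel frame, BLUE upper band, dense mesh. 62 mm diameter, 44 mm high; lowest 9 mm is a tapered foot (46 mm across, 53 mm at its shoulder) that drops into the mouth below until the shoulder rests on that rim. Own mouth 56 mm wide, 18 mm deep, facing up. Grasp across the outside. Point on the axis half-way up: 22 mm over underside, 13 over shoulder, 22 under rim; z up. 150 g.
- medium_sieve_center (a point): Medium sieve: round steel frame, YELLOW upper band, medium mesh. 62 mm diameter, 44 mm high; lowest 9 mm is a tapered foot (46 mm across, 53 mm at its shoulder) that drops into the mouth below until the shoulder rests on that rim. Own mouth 56 mm wide, 18 mm deep, facing up. Grasp across the outside. Point on the axis half-way up: 22 mm over underside, 13 over shoulder, 22 under rim; z up. 150 g.
- coarse_sieve_center (a point): Coarse sieve: round steel frame, RED upper band, wide mesh. 62 mm diameter, 44 mm high; lowest 9 mm is a tapered foot (46 mm across, 53 mm at its shoulder) that drops into the mouth below until the shoulder rests on that rim. Own mouth 56 mm wide, 18 mm deep, facing up. Grasp across the outside. Point on the axis half-way up: 22 mm over underside, 13 over shoulder, 22 under rim; z up. 150 g.
- lid_knob (a point): Lid: GREEN disc, 62 mm diameter, 6 mm thick; under it the same 9 mm tapered foot as on the sieves; on top an upright black knob, 22 mm diameter, 40 mm tall, to grasp. Point on the axis at mid-knob: 40 mm over the underside of the foot, 31 over the shoulder, 25 over the disc, 20 under the knob's top; z up. 120 g.
- pan_mouth (a point): Receiving pan of the shaker: round steel pan, 62 mm outside, 56 mm inside diameter, 22 mm deep, fixed upright in the middle of the shaker: a grey box 160 x 160 mm, 48 mm high, with a dark deck disc (90 mm diameter, top at 60 mm) under the pan. It does not move. Point: centre of the pan's mouth, level with its rim, 90 mm above the table; z up.
- scale: Bystander: white bench scale, 170 x 150 mm, 49 mm high with a round steel platter of 110 mm diameter. Origin at the centre of its underside.
- sample_jar: Bystander: closed amber jar with a black cap, 60 mm diameter, 85 mm high. Origin at the centre of its underside.
- sieve_brush: Bystander: hand brush lying on the table, 200 mm long along its x axis, 42 mm wide, 20 mm high. Origin under its middle.
Things that resemble listed ones, but are neither listed nor needed, are in the scene too. Leave any purple look-alike of the part that bears fine_sieve_center alone.

How it is judged (in metres and radians):
On the way, in this order (a step that is already met when the one before it is completed fails the run):
1. the fine (blue) sieve sits in the receiving pan, let go (horizontal distance between fine_sieve_center and pan_mouth below 0.005 m and z of fine_sieve_center in the frame of pan_mouth between 0.01 and 0.016 m and angle between fine_sieve_center's own z axis and vertical below 0.06 rad and not (contact force between the fingers and fine_sieve above 0.2 N)), for 0.2 s.
2. the medium (yellow) sieve sits in the fine one, let go (horizontal distance between fine_sieve_center and pan_mouth below 0.005 m and z of fine_sieve_center in the frame of pan_mouth between 0.01 and 0.016 m and angle between each of fine_sieve_center, medium_sieve_center's own z axis and vertical below 0.06 rad and horizontal distance between medium_sieve_center and fine_sieve_center below 0.005 m and z of medium_sieve_center in the frame of pan_mouth between 0.045 and 0.051 m and not (contact force between the fingers and medium_sieve above 0.2 N)), for 0.2 s.
3. the coarse (red) sieve sits in the medium one, let go (horizontal distance between fine_sieve_center and pan_mouth below 0.005 m and z of fine_sieve_center in the frame of pan_mouth between 0.01 and 0.016 m and angle between each of fine_sieve_center, medium_sieve_center, coarse_sieve_center's own z axis and vertical below 0.06 rad and horizontal distance between medium_sieve_center and fine_sieve_center below 0.005 m and z of medium_sieve_center in the frame of pan_mouth between 0.045 and 0.051 m and horizontal distance between coarse_sieve_center and medium_sieve_center below 0.005 m and z of coarse_sieve_center in the frame of pan_mouth between 0.08 and 0.086 m and not (contact force between the fingers and coarse_sieve above 0.2 N)), for 0.2 s.
At the end, for the whole second after the job is handed in: On the shaker, from the pan upwards: fine, medium, coarse sieve and lid, each fully seated (height within 3 mm of the seated height, lid 4 mm; axis within 5 mm of that of the piece below; tilt under 0.06 rad), all released and at rest (horizontal distance between fine_sieve_center and pan_mouth below 0.005 m and z of fine_sieve_center in the frame of pan_mouth between 0.01 and 0.016 m and angle between each of fine_sieve_center, medium_sieve_center, coarse_sieve_center, lid_knob's own z axis and vertical below 0.06 rad and horizontal distance between medium_sieve_center and fine_sieve_center below 0.005 m and z of medium_sieve_center in the frame of pan_mouth between 0.045 and 0.051 m and horizontal distance between coarse_sieve_center and medium_sieve_center below 0.005 m and z of coarse_sieve_center in the frame of pan_mouth between 0.08 and 0.086 m and horizontal distance between lid_knob and coarse_sieve_center below 0.005 m and z of lid_knob in the frame of pan_mouth between 0.132 and 0.14 m and linear speed of each of fine_sieve, medium_sieve, coarse_sieve, lid below 0.02 m/s); the robot touches nothing.
It fails at once if the scale is shifted by more than 30 mm (distance of scale from where it was at the start of the episode above 0.03 m).
It fails at once if the jar is shifted by more than 30 mm (distance of sample_jar from where it was at the start of the episode above 0.03 m).
It fails at once if the brush is shifted by more than 30 mm (distance of sieve_brush from where it was at the start of the episode above 0.03 m).
It also fails if it takes over 120 s, if anything falls off the work surface, if the arm or the gripper's body presses on something with over 40 N, if the wrist force passes 120 N, or if a joint passes its speed limit or range.

ROBOT

A 6-joint arm with a two-finger parallel gripper is mounted at the origin on the work surface. World frame = base frame: x ahead of the robot, y to its left, z up, the work surface at z = 0. Lengths are in m, angles in degrees, forces in N, time in s.
With the tool pointing down it reaches from about 0.4 to 0.825 m from the base axis. Payload 7 kg.
Tool frame: the origin (TCP) lies at the very end of the fingers, on their centre line; the grasp point (between the pads) lies 19 mm behind it; z points along the fingers, y is the direction in which the jaws open and shut (so a half turn about z gives the same grasp; the last joint's range is limited). The gripper opens to 88 mm and grips with 3 to 60 N. Pads are 19 mm wide; open, the fingers measure 130 mm over their backs; the gripper's body (78 mm by 193 mm) begins 47 mm behind the grasp point.
Start: joints at [88.413, 20.546, 0.682, 0, -70.136, -16.507], TCP at [0.21, 0.642, 0.227] pointing down, gripper open.
Joint ranges: [-176.03, 176.03], [-82.01, 121.73], [-58.28, 71.71], [-173.87, 95.51], [-174.79, -0.11], [-173.66, 173.66]. Speed limits (degrees/s): [136.94, 136.94, 172.46, 180, 180, 180].

INTERFACE

Orientations are given as [roll, pitch, yaw] about the fixed x, y, z axes, in that order (R = Rz(yaw) Ry(pitch) Rx(roll)).
In Python, from plant import ctrl, snapshot, workorder gives the robot as it stands. The module is installed in compiled form; this text tells all that it offers.
- The arm moves only by the shell command python3 -m creep 'ROWS'. ROWS is JSON, a list of rows, each a list of 5 numbers: the shift along the tool's x, y, z scaled (see below), then the turn about the tool's z scaled (see below), then the finger opening in mm, from 0 to 87.6. A call has exactly 8 rows; each row is the pose to reach, as a shift and turn from the pose commanded when the call began, along the tool's axes at that moment, turning the shorter way round; what a row does not reach only later rows make up. The controller multiplies each number of a shift by 0.1 m and each number of a turn by 180 degrees. A row lasts 1/12 s, in which the tool goes at most 41.7 mm and 7.16 degrees, less where a joint would pass 70% of its speed; a pose out of reach is approached as far as the arm can. A call with a number of a shift or a turn outside -1 to 1 is refused whole. A call with a gripper value outside its range is refused whole. The fingers move at their own pace and stop on an object; the grip force is fixed at half the most. Time passes only in rows, so rows that repeat a pose let the fingers close, or fill a call up. It gives the time, the measured TCP pose, the force and the opening at its end, in the units of the state.
- ctrl.get_obs(): the state, without advancing time (a new reading comes with each control period).
- snapshot(name): name is "scene" or "top"; returns a dict with "img" (480x640x3 uint8, blue, green, red), "camera_matrix" (3x3 intrinsics, pixels), "k1" (the pictures are not rectified: a ray, as slopes to the right and down, at radius r is drawn at 1 + k1 r^2 times it, then the intrinsics apply), "xyz" and "rotation" of the camera in the world. Camera axes: x right, y up, looking along -z (the intrinsics and any distortion apply to the point x, -y, -z); pixel columns grow to the right and rows downward; lengths in m; the calibration is good to about 2 mm. A picture is of the moment at which its call begins. There is no depth.
- workorder.close_job(): hands the job in, once; it reports no verdict.
The state is a dict: "clock": time; "joint_pos": joint angles; "qvel": joint speeds; "tau": joint torques, N m; "tool_pos": TCP position; "orientation": TCP orientation; "force": force on the tool from outside, world axes, zero at the start; "moment": the same for the moment, N m; "opening": finger opening in m.
Only numpy, scipy, OpenCV 4.12 (cv2) and the standard library are available. Lean on these libraries where they do the work, as an engineer would, in place of code of your own. Each camera call takes 0.05 s, during which the arm holds its last target.

## Working session

There is one attempt and no reset: what is moved stays moved. The work goes in short steps, Python scripts to look and compute and a shell command to move; the robot and the scene stay as the last step left them, time stands still between calls to the robot, and variables do not carry over. Pictures are saved under pics/ and viewed, and the job is handed in when it is done.

```bash
mkdir -p pics; python3 - <<'E'
from plant import ctrl, snapshot
import cv2
o=ctrl.get_obs(); print(o)
for n in("scene","top"):
    s=snapshot(n); cv2.imwrite(f"pics/{n}0.png",s["img"]); print(n,s["camera_matrix"],s["k1"],s["xyz"],s["rotation"])
E
```

```text
{'clock': 0.0, 'joint_pos': array([ 8.84131610e+01,  2.05905963e+01,  6.33209440e-01, -1.80294028e-02,
       -7.01339426e+01, -1.65052612e+01]), 'qvel': array([ 0.0166199 ,  0.14564084,  0.03457083,  0.01031267, -0.0405185 ,
       -0.05657622]), 'tau': array([-3.40914403e-04, -5.82726824e+01,  2.93048269e+01,  6.99672773e+00,
        6.92003465e-03, -1.63108357e-04]), 'tool_pos': array([0.20952335, 0.64115538, 0.22563443]), 'orientation': array([ 1.79907618e+02, -9.69890635e-03, -1.80982327e+01]), 'force': array([-0.81510975,  0.24913294,  0.23181555]), 'moment': array([ 0.01894903,  0.01418386, -0.00681012]), 'opening': 0.08753864633039705}
scene [[573.0042243    0.         328.77816237]
 [  0.         573.0042243  234.3664781 ]
 [  0.           0.           1.        ]] 0.027320869184872032 [1.08571592 0.72119424 0.79671165] [ 5.08304127e+01 -4.02365681e-03  1.45595713e+02]
top [[505.67881627   0.         318.08287339]
 [  0.         505.67881627 230.79365939]
 [  0.           0.           1.        ]] -0.028953231025683087 [ 0.4099034  -0.01231841  1.17556108] [  7.23521077   0.46136128 -90.99358908]
```

View pics/scene0.png

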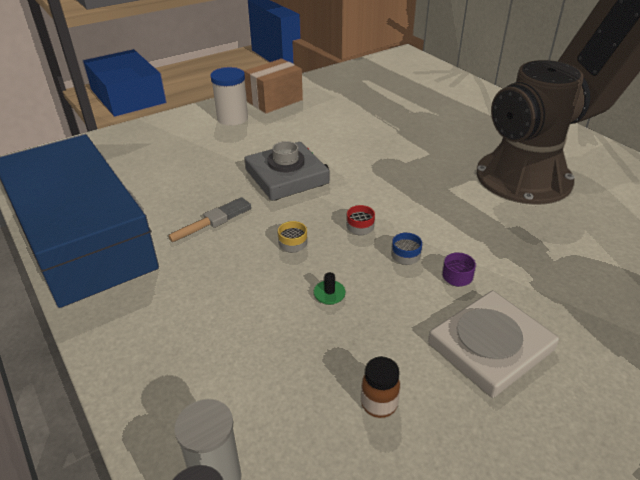

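View pics/top0.png

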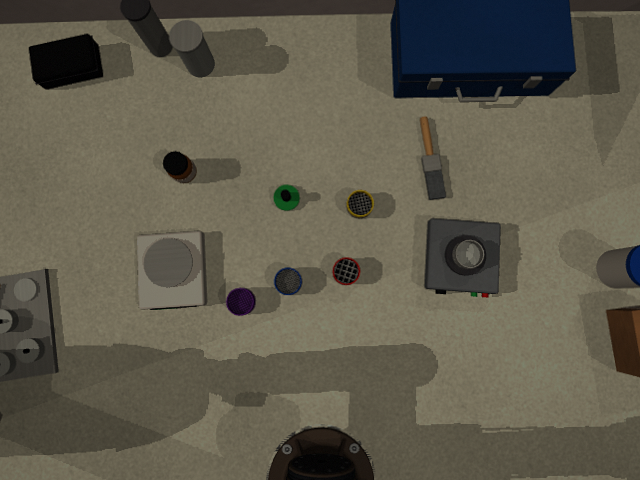

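```bash
python3 - <<'E'
import cv2,numpy as np
t=cv2.imread("pics/top0.png"); s=cv2.imread("pics/scene0.png")
def crop(im,cx,cy,w=25,h=25,k=8):
    c=im[cy-h:cy+h,cx-w:cx+w]; return cv2.resize(c,None,fx=k,fy=k,interpolation=cv2.INTER_CUBIC)
def tile(im,pts,fn):
    a=[]
    for x,y in pts:
        c=crop(im,x,y,25,25,5)
        for i in range(0,50,10):
            cv2.putText(c,str(x-25+i),(i*5,8),0,.3,(255,255,255)); cv2.putText(c,str(y-25+i),(0,i*5+4),0,.3,(255,255,255))
            cv2.line(c,(i*5,10),(i*5,14),(255,255,255)); cv2.line(c,(20,i*5),(24,i*5),(255,255,255))
        a.append(c)
    while len(a)<6:a.append(a[0]*0)
    cv2.imwrite(fn,np.vstack([np.hstack(a[:3]),np.hstack(a[3:])]))
tile(t,[(288,281),(360,204),(346,271),(287,197),(466,254)],"pics/tt.png")
tile(s,[(407,248),(292,236),(361,220),(330,288),(286,155)],"pics/ss.png")
E
```

```text
(no output)
```

View pics/tt.png

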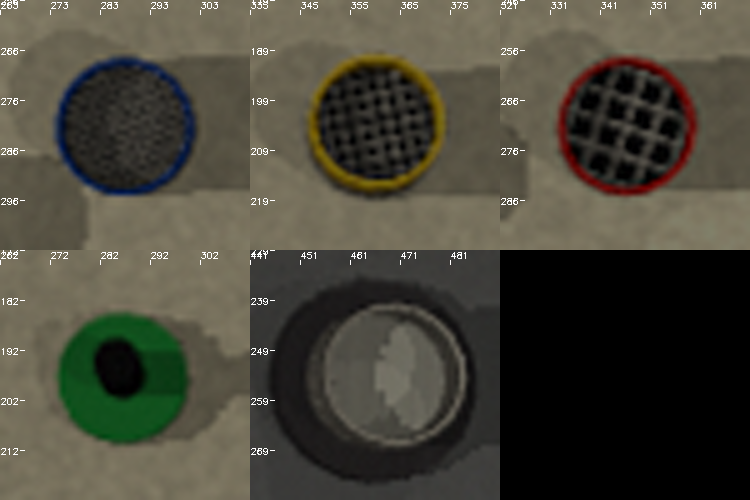

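View pics/ss.png

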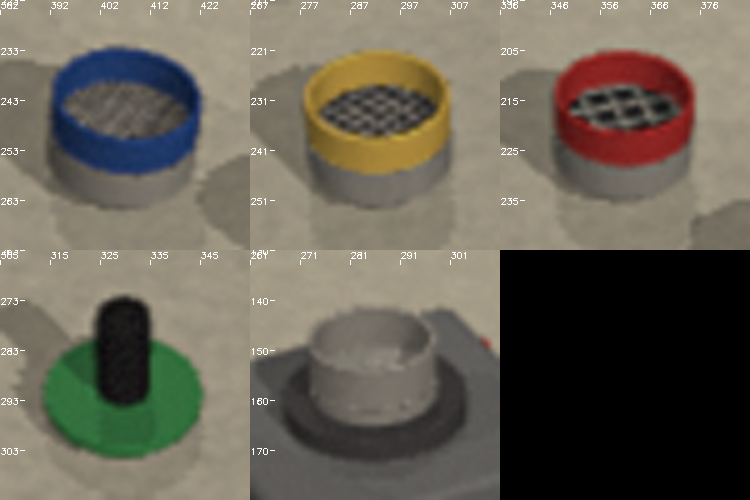

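```bash
cat > h.py <<'E'
import numpy as np
from scipy.spatial.transform import Rotation as R
from scipy.optimize import least_squares
CAM={"scene":(573.0042243,328.77816237,234.3664781,0.027320869184872032,[1.08571592,0.72119424,0.79671165],[50.8304127,-4.02365681e-03,145.595713]),
"top":(505.67881627,318.08287339,230.79365939,-0.028953231025683087,[0.4099034,-0.01231841,1.17556108],[7.23521077,0.46136128,-90.99358908])}
def proj(n,P):
    f,cx,cy,k,c,r=CAM[n]; M=R.from_euler("xyz",r,degrees=True)
    q=M.inv().apply(np.atleast_2d(P)-c); s=np.c_[q[:,0],-q[:,1]]/-q[:,2:]
    s=s*(1+k*(s**2).sum(1,keepdims=True)); return s*f+[cx,cy]
def circ(x,y,z,r):
    a=np.linspace(0,2*np.pi,180); return np.c_[x+r*np.cos(a),y+r*np.sin(a),a*0+z]
def mid(u): return (u.max(0)+u.min(0))/2
def ray(n,uv,z):
    return least_squares(lambda p: proj(n,[p[0],p[1],z])[0]-uv,[.5,0]).x
def fit(z,r,top=None,su=None,sv=None):
    def f(p,which):
        o=[]
        if which!="s" and top: o+=list(mid(proj("top",circ(*p,z,r)))-top)
        if which!="t" and su:
            q=proj("scene",circ(*p,z,r)); o+=[mid(q)[0]-su,q[:,1].min()-sv]
        return o
    return [least_squares(f,[.5,0],args=(w,)).x if (w!='s' or su) else None for w in "tsb"]
def move(target,yaw=None):
    """target: delta needed from measured pose, printed in row units"""
    from plant import ctrl
    o=ctrl.get_obs(); M=R.from_euler("xyz",o["orientation"],degrees=True)
    d=M.inv().apply(np.array(target)-o["tool_pos"])/0.1
    print("at",o["tool_pos"].round(4),o["orientation"].round(2),"F",o["force"].round(1),"open",round(o["opening"],4),"t",round(o["clock"],2))
    print("row xyz",d.round(3))
E
python3 - <<'E'
from h import *
np.set_printoptions(precision=4,suppress=True)
D=dict(blue=(.044,.031,(287.6,280.7),406.8,231.7),yellow=(.044,.031,(359.8,202.8),267+25-.5,211+9.6-.5),
red=(.044,.031,(345.8,270.6),336+25-.5,195+10-.5),lid=(.015,.031,(286.1,197.1),305+24.6-.5,263+17-.5),pan=(.09,.031,(469.4,253.4),261+24.6-.5,130+11.4-.5))
for k,v in D.items(): print(k,fit(*v))
print("purple",ray("top",(241,301),.044))
E
```

```text
blue [array([0.4429, 0.0642]), array([0.4443, 0.0675]), array([0.4431, 0.0654])]
yellow [array([ 0.6161, -0.1015]), array([ 0.6184, -0.0997]), array([ 0.6171, -0.1011])]
red [array([ 0.4631, -0.066 ]), array([ 0.4648, -0.0631]), array([ 0.4634, -0.0652])]
lid [array([0.6382, 0.0678]), array([0.64  , 0.0716]), array([0.6388, 0.0694])]
pan [array([ 0.4929, -0.3308]), array([ 0.4955, -0.3258]), array([ 0.4933, -0.3299])]
purple [0.3996 0.1683]
```

```bash
python3 -m creep '[[0.1,0.12,0,0.037,87],[0.2,0.25,0,0.075,87],[0.3,0.37,0,0.11,87],[0.4,0.5,0,0.15,87],[0.5,0.62,0,0.187,87],[0.6,0.75,0,0.225,87],[0.7,0.87,0,0.26,87],[0.8,1,0,0.3,87]]'; python3 -c "
from h import *; move([.4435,.0655,.12])"
```

```text
clock: 0.77
tool_pos: [0.2548, 0.5207, 0.2261]
orientation: [180.0, -0.0, -72.4]
force: [-0.2, 0.1, -0.0]
opening: 0.0868
at [0.2548 0.5207 0.2261] [ 1.7997e+02 -4.0000e-02 -7.2360e+01] F [-0.2  0.1 -0. ] open 0.0868 t 0.77
row xyz [ 4.909 -0.42   1.064]
```

```bash
python3 -m creep '[[0.12,0,0,0.02,87],[0.25,0,0,0.04,87],[0.37,0,0,0.06,87],[0.5,0,0,0.08,87],[0.62,0,0,0.098,87],[0.75,0,0,0.098,87],[0.87,0,0,0.098,87],[1,0,0,0.098,87]]'; for i in 1 2 3; do python3 -m creep '[[0.12,-0.05,0,0,87],[0.25,-0.1,0,0,87],[0.37,-0.15,0,0,87],[0.5,-0.2,0,0,87],[0.62,-0.25,0,0,87],[0.75,-0.3,0,0,87],[0.87,-0.35,0,0,87],[1,-0.4,0,0,87]]';done; python3 -c "
from h import *; move([.4435,.0655,.12])"
```

```text
clock: 1.43
tool_pos: [0.2856, 0.4256, 0.2264]
orientation: [180.0, -0.0, -89.6]
force: [0.3, -0.6, 0.0]
opening: 0.0873
clock: 2.1
tool_pos: [0.3265, 0.3256, 0.2266]
orientation: [-180.0, 0.0, -89.7]
force: [-0.1, -0.1, 0.6]
opening: 0.087
clock: 2.77
tool_pos: [0.3669, 0.2258, 0.2266]
orientation: [-180.0, 0.0, -89.7]
force: [-0.3, 0.4, -0.1]
opening: 0.0868
clock: 3.43
tool_pos: [0.4073, 0.126, 0.2266]
orientation: [-180.0, 0.0, -89.7]
force: [-0.5, 0.1, -0.3]
opening: 0.0871
at [0.4073 0.126  0.2266] [-180.     0.   -89.7] F [-0.5  0.1 -0.3] open 0.0871 t 3.43
row xyz [ 0.607 -0.359  1.066]
```

```bash
python3 -m creep '[[0.1,-0.06,0.12,0,87],[0.2,-0.12,0.25,0,87],[0.3,-0.18,0.37,0,87],[0.4,-0.24,0.5,0,87],[0.5,-0.3,0.62,0,87],[0.607,-0.359,0.75,0,87],[0.607,-0.359,0.88,0,87],[0.607,-0.359,1,0,87]]'; python3 - <<'E'
from h import *; move([.4435,.0655,.0125])
from plant import snapshot
import cv2
for n,(x,y) in dict(top=(288,270),scene=(400,225)).items():
    im=snapshot(n)["img"][y-75:y+75,x-50:x+50]; cv2.imwrite(f"pics/a_{n}.png",cv2.resize(im,None,fx=4,fy=4,interpolation=2))
    p=proj(n,circ(.4435,.0655,.044,.031)); 
import numpy as np
a=[cv2.imread(f"pics/a_{n}.png") for n in("top","scene")]; cv2.imwrite("pics/a.png",np.hstack(a))
E
```

```text
clock: 4.1
tool_pos: [0.4433, 0.0654, 0.1257]
orientation: [180.0, -0.0, -89.8]
force: [1.0, 0.2, 0.2]
opening: 0.0873
at [0.4433 0.0654 0.1257] [ 1.7998e+02 -2.0000e-02 -8.9780e+01] F [1.  0.2 0.2] open 0.0873 t 4.1
row xyz [-0.002 -0.002  1.132]
```

View pics/a.png

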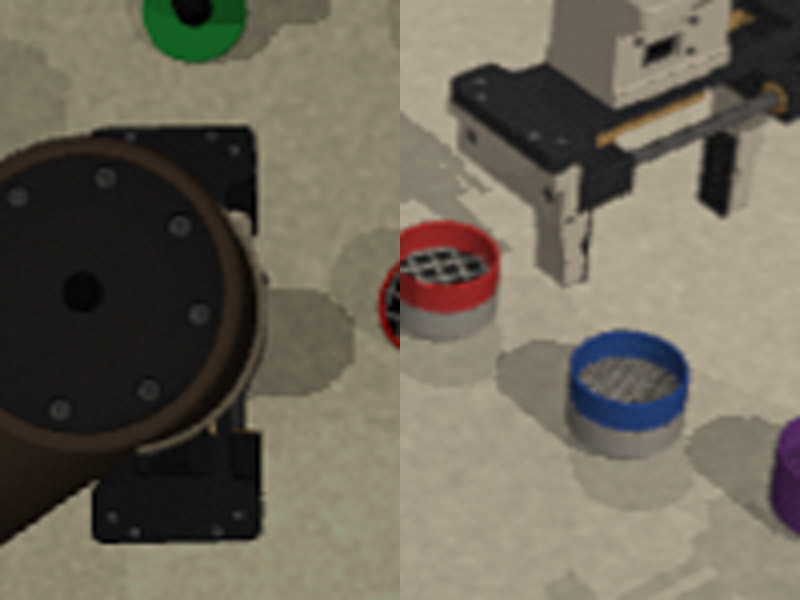

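```bash
python3 - <<'E'
from h import *
for x in(.0437,.065):
  for y in(-.0095,.0095):
    p=proj("scene",[.4433+x,.0654+y,.1257])[0]; print(x,y,p,(p-[350,150]+.5)*4+[400,0])
E
```

```text
0.0437 -0.0095 [389.63526325 213.66543314] [560.541053   256.66173254]
0.0437 0.0095 [395.90810794 218.59798812] [585.63243177 276.39195248]
0.065 -0.0095 [381.0072565  217.44402456] [526.02902599 271.77609822]
0.065 0.0095 [387.23622957 222.46072295] [550.94491827 291.84289181]
```

```bash
python3 -m creep '[[0.012,0,0.13,0,87],[0.012,0,0.26,0,87],[0.012,0,0.4,0,87],[0.012,0,0.54,0,87],[0.012,0,0.68,0,87],[0.012,0,0.8,0,87],[0.012,0,0.9,0,87],[0.012,0,1,0,87]]';python3 -m creep '[[0,0,0.05,0,87],[0,0,0.1,0,87],[0,0,0.13,0,87],[0,0,0.13,0,70],[0,0,0.13,0,60],[0,0,0.13,0,50],[0,0,0.13,0,40],[0,0,0.13,0,40]]'; python3 - <<'E'
from h import *; move([.443,.0642,.0125])
E
```

```text
clock: 4.87
tool_pos: [0.4438, 0.0656, 0.0268]
orientation: [-180.0, 0.0, -89.7]
force: [0.3, 0.3, 0.6]
opening: 0.0873
clock: 5.53
tool_pos: [0.4434, 0.0656, 0.0139]
orientation: [-180.0, 0.0, -89.7]
force: [-0.8, -0.4, 2.2]
opening: 0.0615
at [0.4434 0.0656 0.0139] [-1.7997e+02  2.0000e-02 -8.9690e+01] F [-0.8 -0.4  2.2] open 0.0615 t 5.53
row xyz [0.014 0.004 0.014]
```

```bash
python3 -m creep '[[0,0,0,0,40],[0,0,-0.15,0,40],[0,0,-0.3,0,40],[0,0,-0.45,0,40],[0,0,-0.6,0,40],[0,0,-0.75,0,40],[0,0,-0.9,0,40],[0,0,-1,0,40]]';python3 -m creep '[[0.12,-0.01,-0.05,0,40],[0.25,-0.03,-0.1,0,40],[0.37,-0.04,-0.15,0,40],[0.5,-0.06,-0.2,0,40],[0.62,-0.08,-0.25,0,40],[0.75,-0.09,-0.3,0,40],[0.87,-0.1,-0.35,0,40],[1,-0.12,-0.4,0,40]]'; for i in 1 2 ; do python3 -m creep '[[0.12,-0.01,0,0,40],[0.25,-0.03,0,0,40],[0.37,-0.04,0,0,40],[0.5,-0.06,0,0,40],[0.62,-0.08,0,0,40],[0.75,-0.09,0,0,40],[0.87,-0.1,0,0,40],[1,-0.12,0,0,40]]'; done;  python3 - <<'E'
from h import *; move([.4935,-.329,.15])
E
```

```text
clock: 6.2
tool_pos: [0.4434, 0.0656, 0.1148]
orientation: [-179.9, 0.0, -89.7]
force: [0.7, -0.2, -1.5]
opening: 0.0611
clock: 6.87
tool_pos: [0.4553, -0.0351, 0.1536]
orientation: [180.0, 0.0, -89.7]
force: [0.4, 0.2, -2.2]
opening: 0.0614
clock: 7.53
tool_pos: [0.4678, -0.1349, 0.1533]
orientation: [180.0, 0.0, -89.7]
force: [-0.8, 0.4, -2.4]
opening: 0.061
clock: 8.2
tool_pos: [0.4804, -0.2349, 0.1533]
orientation: [180.0, 0.0, -89.7]
force: [0.6, 0.1, -1.6]
opening: 0.0614
at [ 0.4804 -0.2349  0.1533] [ 1.7997e+02  2.0000e-02 -8.9700e+01] F [ 0.6  0.1 -1.6] open 0.0614 t 8.2
row xyz [ 0.942 -0.126  0.033]
```

```bash
python3 -m creep '[[0.12,-0.015,0.05,0,40],[0.24,-0.03,0.1,0,40],[0.36,-0.045,0.15,0,40],[0.48,-0.06,0.2,0,40],[0.6,-0.08,0.25,0,40],[0.72,-0.1,0.25,0,40],[0.84,-0.11,0.25,0,40],[0.94,-0.126,0.25,0,40]]';  cat > look.py <<'E'
import sys,cv2,numpy as np
from h import *; from plant import snapshot
def look(fn,cs,w=50,h=37,k=8):
    a=[]
    for n,(x,y) in cs.items():
        im=snapshot(n)["img"][y-h*1:y+h,x-w:x+w]; c=cv2.resize(im,None,fx=k,fy=k,interpolation=2); cv2.imwrite(fn.replace(".png","_"+n+".png"),c)
    return
E
python3 - <<'E'
from look import *; move([.4935,-.329,.0949])
look("pics/b.png",dict(scene=(286,140)))
E
```

```text
clock: 8.87
tool_pos: [0.4941, -0.3297, 0.1285]
orientation: [180.0, -0.0, -89.7]
force: [-0.0, 0.0, -1.8]
opening: 0.0614
at [ 0.4941 -0.3297  0.1285] [ 1.7999e+02 -1.0000e-02 -8.9710e+01] F [-0.   0.  -1.8] open 0.0614 t 8.87
row xyz [-0.007  0.006  0.336]
```

View pics/b_scene.png

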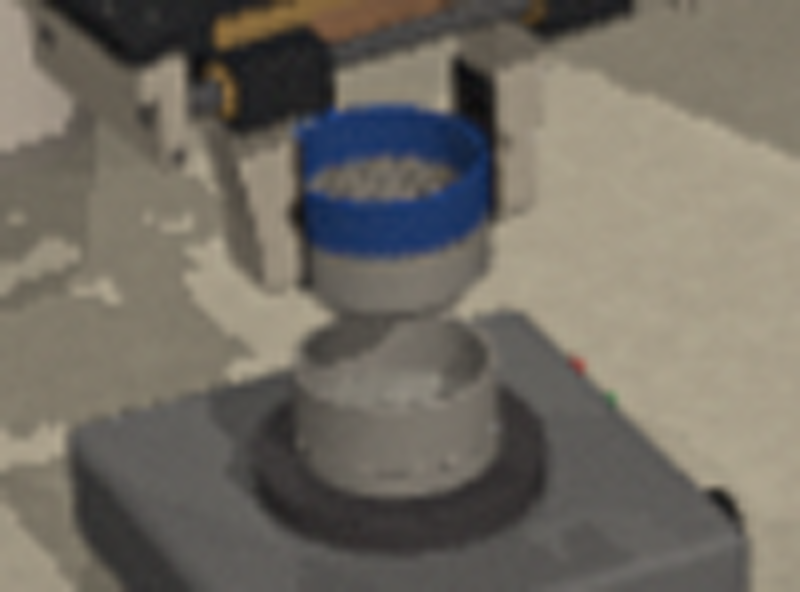

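```bash
python3 - <<'E'
from h import *
print(fit(.1586,.031,(469,253),284.8,115.4)[1],fit(.09,.031,(469,253),285.3,141.9)[1])
E
```

```text
[ 0.49343779 -0.32411236] [ 0.49758813 -0.32141003]
```

```bash
python3 - <<'E'
from h import *
for p in[(.4932,-.3302),(.4952,-.3302),(.4932,-.3282)]:
  for z in(.09,.1586):
    q=proj("scene",circ(*p,z,.031)); print(p,z,q.min(0),q.max(0),mid(q)[0])
E
```

```text
(0.4932, -0.3302) 0.09 [272.05215327 139.88073326] [297.901068   153.12376799] 284.9766106343891
(0.4932, -0.3302) 0.1586 [270.18471841 114.37129216] [296.88817446 127.13390788] 283.5364464363868
(0.4952, -0.3302) 0.09 [271.32795161 140.11355949] [297.19524454 153.37335027] 284.2615980734154
(0.4952, -0.3302) 0.1586 [269.43544626 114.59525477] [296.15849914 127.3745044 ] 282.79697269697976
(0.4932, -0.3282) 0.09 [272.47111817 140.22187727] [298.34270289 153.48931332] 285.4069105331308
(0.4932, -0.3282) 0.1586 [270.61582214 114.6998431 ] [297.34342618 127.48670565] 283.9796241584778
```

```bash
python3 -m creep '[[0,0,0.05,0,40],[0,0,0.1,0,40],[0,0,0.14,0,40],[0,0,0.18,0,40],[0,0,0.22,0,40],[0,0,0.25,0,40],[0,0,0.27,0,40],[0,0,0.27,0,40]]';python3 - <<'E'
from look import *; move([.4935,-.329,.0949])
E
```

```text
clock: 9.58
tool_pos: [0.4937, -0.328, 0.1011]
orientation: [180.0, 0.0, -89.7]
force: [-0.3, 0.4, -1.6]
opening: 0.0615
at [ 0.4937 -0.328   0.1011] [ 1.7996e+02  2.0000e-02 -8.9680e+01] F [-0.3  0.4 -1.6] open 0.0615 t 9.58
row xyz [0.01  0.002 0.062]
```

```bash
python3 -m creep '[[0,0,0.02,0,40],[0,0,0.035,0,40],[0,0,0.05,0,40],[0,0,0.06,0,40],[0,0,0.065,0,40],[0,0,0.065,0,40],[0,0,0.065,0,40],[0,0,0.065,0,40]]';python3 - <<'E'
from look import *; move([.4935,-.329,.0949])
look("pics/c.png",dict(scene=(286,140)))
E
```

```text
clock: 10.25
tool_pos: [0.494, -0.3285, 0.0953]
orientation: [-180.0, -0.0, -89.7]
force: [-1.2, -3.0, 1.4]
opening: 0.0613
at [ 0.494  -0.3285  0.0953] [-1.7999e+02 -2.0000e-02 -8.9700e+01] F [-1.2 -3.   1.4] open 0.0613 t 10.25
row xyz [0.005 0.005 0.004]
```

View pics/c_scene.png

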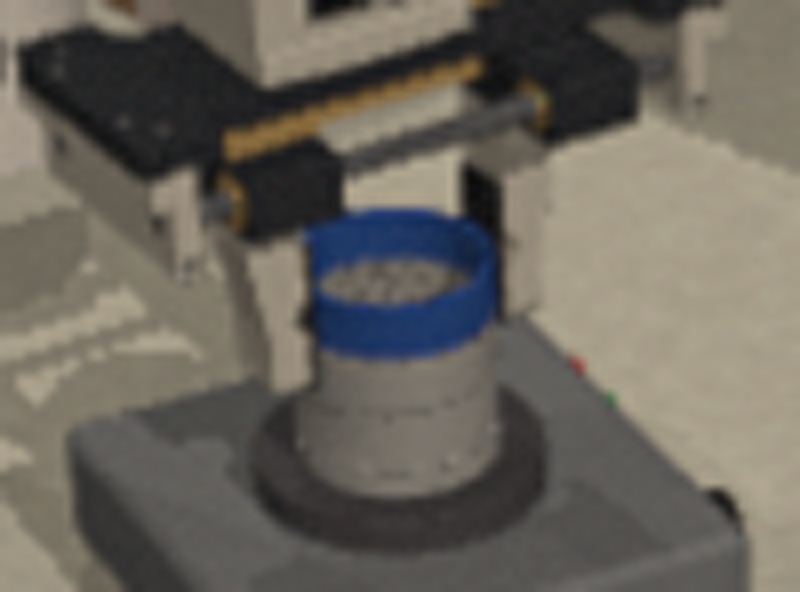

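```bash
python3 -m creep '[[0.008,0,0.01,0,40],[0.008,0,0.015,0,40],[0.008,0,0.015,0,40],[0.008,0,0.015,0,60],[0.008,0,0.015,0,66],[0.008,0,0.015,0,72],[0.008,0,0.015,0,80],[0.008,0,0.015,0,87]]';python3 -m creep '[[0,0,0,0,87],[0,0,-0.05,0,87],[0,0,-0.15,0,87],[0,0,-0.3,0,87],[0,0,-0.45,0,87],[0,0,-0.6,0,87],[0,0,-0.8,0,87],[0,0,-1,0,87]]'
python3 - <<'E'
from look import *; move([.6166,-.102,.15])
look("pics/d.png",dict(scene=(286,140),top=(480,245)))
E
```

```text
clock: 10.97
tool_pos: [0.494, -0.3289, 0.0933]
orientation: [180.0, 0.0, -89.7]
force: [0.6, -0.8, -0.1]
opening: 0.0797
clock: 11.63
tool_pos: [0.4938, -0.3291, 0.1953]
orientation: [-180.0, -0.0, -89.7]
force: [0.5, -0.4, -0.1]
opening: 0.0873
at [ 0.4938 -0.3291  0.1953] [-1.7999e+02 -1.0000e-02 -8.9700e+01] F [ 0.5 -0.4 -0.1] open 0.0873 t 11.63
row xyz [-2.264 -1.24   0.453]
```

View pics/d_scene.png

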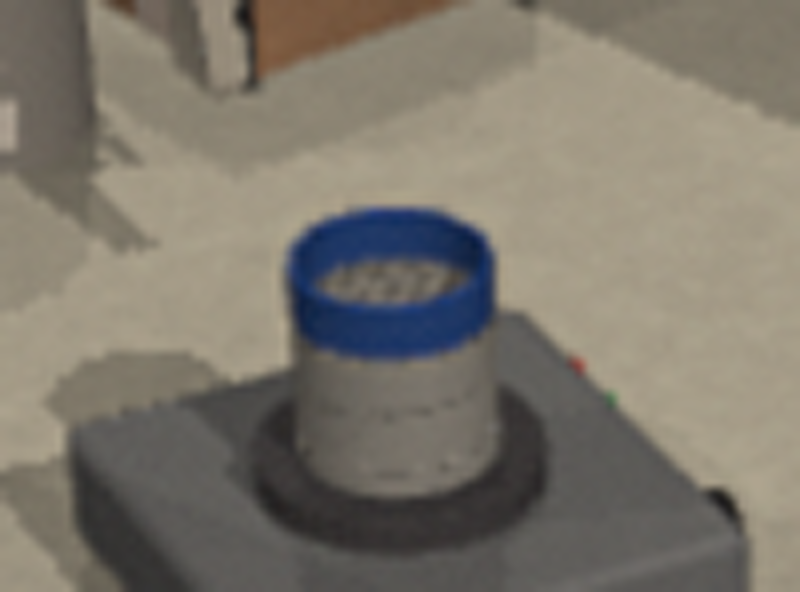

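```bash
python3 -m creep '[[-0.1,-0.05,0,0,87],[-0.2,-0.1,0,0,87],[-0.3,-0.15,0,0,87],[-0.4,-0.2,0,0,87],[-0.5,-0.25,0,0,87],[-0.6,-0.3,0,0,87],[-0.7,-0.36,0,0,87],[-0.8,-0.42,0,0,87]]';python3 -m creep '[[-0.1,-0.05,0.1,0,87],[-0.2,-0.1,0.2,0,87],[-0.3,-0.15,0.3,0,87],[-0.4,-0.2,0.4,0,87],[-0.5,-0.25,0.5,0,87],[-0.6,-0.3,0.6,0,87],[-0.7,-0.36,0.7,0,87],[-0.8,-0.42,0.8,0,87]]'
python3 - <<'E'
from look import *; move([.6166,-.102,.0125])
E
```

```text
clock: 12.4
tool_pos: [0.5361, -0.2476, 0.1935]
orientation: [180.0, 0.0, -89.7]
force: [-0.2, -0.2, -0.5]
opening: 0.0871
clock: 13.07
tool_pos: [0.5776, -0.1676, 0.1124]
orientation: [180.0, -0.0, -89.7]
force: [-0.2, -0.1, 0.8]
opening: 0.087
at [ 0.5776 -0.1676  0.1124] [179.98  -0.   -89.69] F [-0.2 -0.1  0.8] open 0.087 t 13.07
row xyz [-0.654 -0.394  0.999]
```

```bash
python3 -m creep '[[-0.11,-0.07,0.05,0,87],[-0.22,-0.14,0.1,0,87],[-0.33,-0.21,0.15,0,87],[-0.44,-0.28,0.2,0,87],[-0.55,-0.35,0.25,0,87],[-0.654,-0.394,0.3,0,87],[-0.654,-0.394,0.3,0,87],[-0.654,-0.394,0.3,0,87]]'
python3 - <<'E'
from look import *; move([.6166,-.102,.0125])
look("pics/e.png",dict(scene=(292,220)))
E
```

```text
clock: 13.73
tool_pos: [0.6163, -0.1022, 0.0831]
orientation: [180.0, -0.0, -89.6]
force: [0.2, -0.8, 0.2]
opening: 0.0871
at [ 0.6163 -0.1022  0.0831] [179.96  -0.   -89.63] F [ 0.2 -0.8  0.2] open 0.0871 t 13.73
row xyz [-0.002 -0.004  0.706]
```

View pics/e_scene.png

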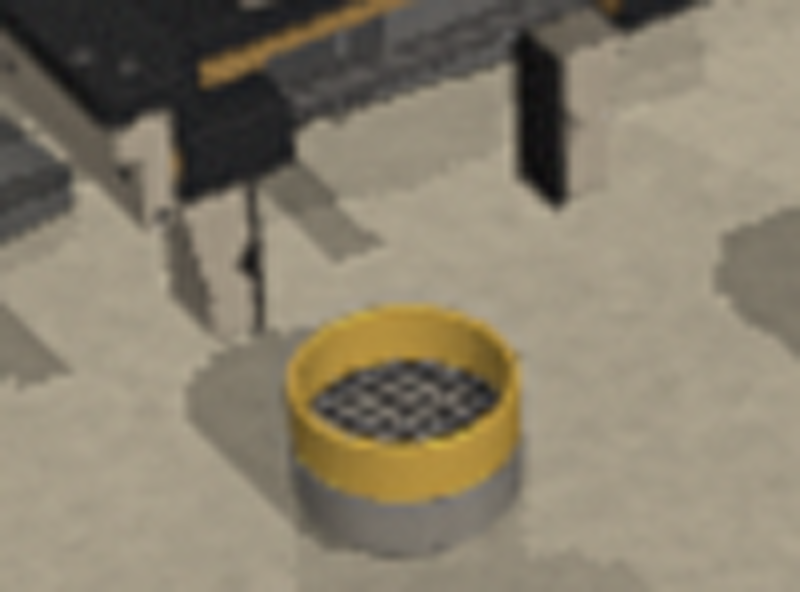

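```bash
python3 -m creep '[[0,0,0.12,0,87],[0,0,0.24,0,87],[0,0,0.36,0,87],[0,0,0.48,0,87],[0,0,0.58,0,87],[0,0,0.65,0,87],[0,0,0.7,0,87],[0,0,0.7,0,87]]';python3 -m creep '[[0,0,0,0,70],[0,0,0,0,60],[0,0,0,0,50],[0,0,0,0,40],[0,0,0,0,40],[0,0,0,0,40],[0,0,-0.1,0,40],[0,0,-0.2,0,40]]'
python3 - <<'E'
from look import *; move([.494,-.329,.18])
E
```

```text
clock: 14.45
tool_pos: [0.6154, -0.1031, 0.0121]
orientation: [179.9, -0.0, -89.7]
force: [0.5, -0.4, 0.1]
opening: 0.0865
clock: 15.12
tool_pos: [0.6155, -0.1031, 0.0337]
orientation: [179.9, -0.0, -89.7]
force: [0.5, 0.0, -0.8]
opening: 0.0614
at [ 0.6155 -0.1031  0.0337] [ 1.799e+02 -1.000e-02 -8.970e+01] F [ 0.5  0.  -0.8] open 0.0614 t 15.12
row xyz [ 2.253  1.229 -1.46 ]
```

```bash
python3 -m creep '[[0,0,-0.15,0,40],[0.1,0.05,-0.3,0,40],[0.2,0.1,-0.45,0,40],[0.3,0.15,-0.6,0,40],[0.4,0.2,-0.75,0,40],[0.5,0.25,-0.9,0,40],[0.6,0.3,-1,0,40],[0.7,0.37,-1,0,40]]';python3 -m creep '[[0.1,0.05,-0.1,0,40],[0.2,0.1,-0.2,0,40],[0.3,0.15,-0.3,0,40],[0.4,0.2,-0.4,0,40],[0.5,0.25,-0.4,0,40],[0.6,0.3,-0.4,0,40],[0.7,0.35,-0.4,0,40],[0.8,0.42,-0.4,0,40]]'
python3 - <<'E'
from look import *; move([.494,-.331,.165])
E
```

```text
clock: 15.78
tool_pos: [0.5809, -0.174, 0.1368]
orientation: [-179.7, -0.0, -89.7]
force: [0.9, 0.3, -0.4]
opening: 0.0613
clock: 16.45
tool_pos: [0.5372, -0.2543, 0.1728]
orientation: [179.9, 0.0, -89.7]
force: [-0.2, -1.3, 0.1]
opening: 0.0615
at [ 0.5372 -0.2543  0.1728] [ 1.7994e+02  2.0000e-02 -8.9700e+01] F [-0.2 -1.3  0.1] open 0.0615 t 16.45
row xyz [0.764 0.436 0.079]
```

```bash
python3 -m creep '[[0.1,0.06,0,0,40],[0.2,0.12,0,0,40],[0.3,0.18,0,0,40],[0.4,0.24,0,0,40],[0.5,0.3,0.02,0,40],[0.6,0.36,0.05,0,40],[0.764,0.436,0.1,0,40],[0.764,0.436,0.1,0,40]]'
python3 - <<'E'
from look import *; move([.494,-.331,.128])
look("pics/f.png",dict(scene=(286,125)))
E
```

```text
clock: 17.12
tool_pos: [0.4928, -0.332, 0.1623]
orientation: [179.9, 0.0, -89.8]
force: [-0.4, -0.3, -1.1]
opening: 0.0617
at [ 0.4928 -0.332   0.1623] [ 1.7989e+02  3.0000e-02 -8.9780e+01] F [-0.4 -0.3 -1.1] open 0.0617 t 17.12
row xyz [-0.009 -0.013  0.343]
```

View pics/f_scene.png

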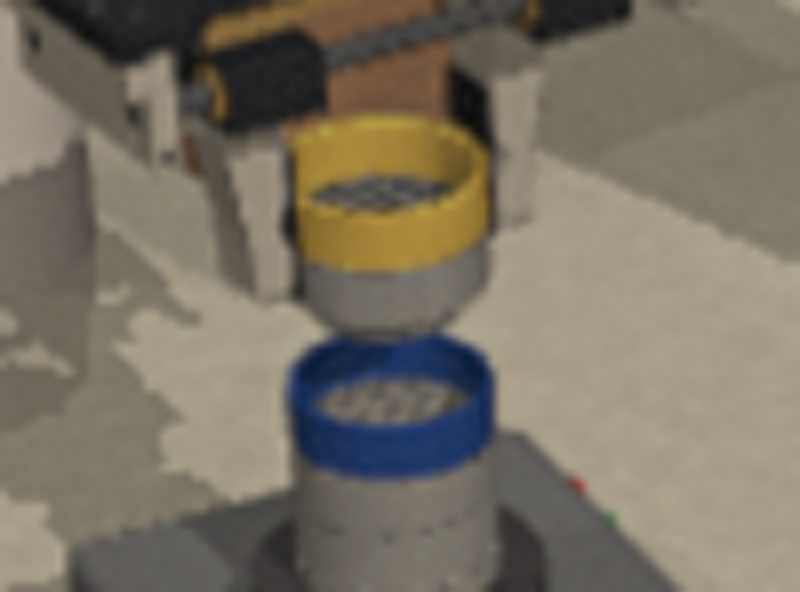

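```bash
python3 -m creep '[[-0.005,-0.01,0.05,0,40],[-0.005,-0.01,0.1,0,40],[-0.005,-0.01,0.15,0,40],[-0.005,-0.01,0.2,0,40],[-0.005,-0.01,0.24,0,40],[-0.005,-0.01,0.26,0,40],[-0.005,-0.01,0.28,0,40],[-0.005,-0.01,0.28,0,40]]'
python3 - <<'E'
from look import *; move([.494,-.331,.128])
E
```

```text
clock: 17.83
tool_pos: [0.4957, -0.3294, 0.1351]
orientation: [180.0, 0.0, -89.7]
force: [-1.1, -0.5, -0.9]
opening: 0.0617
at [ 0.4957 -0.3294  0.1351] [ 1.7997e+02  1.0000e-02 -8.9690e+01] F [-1.1 -0.5 -0.9] open 0.0617 t 17.83
row xyz [0.016 0.017 0.071]
```

```bash
python3 -m creep '[[0.012,0.012,0.02,0,40],[0.012,0.012,0.04,0,40],[0.012,0.012,0.05,0,40],[0.012,0.012,0.06,0,40],[0.012,0.012,0.07,0,40],[0.012,0.012,0.07,0,40],[0.012,0.012,0.07,0,40],[0.012,0.012,0.07,0,40]]'
python3 - <<'E'
from look import *; move([.494,-.331,.128])
look("pics/g.png",dict(scene=(286,125)))
E
```

```text
clock: 18.5
tool_pos: [0.4945, -0.3309, 0.13]
orientation: [-180.0, -0.0, -89.7]
force: [-4.5, 3.3, 9.6]
opening: 0.0613
at [ 0.4945 -0.3309  0.13  ] [-1.7997e+02 -4.0000e-02 -8.9680e+01] F [-4.5  3.3  9.6] open 0.0613 t 18.5
row xyz [0.001 0.005 0.02 ]
```

View pics/g_scene.png

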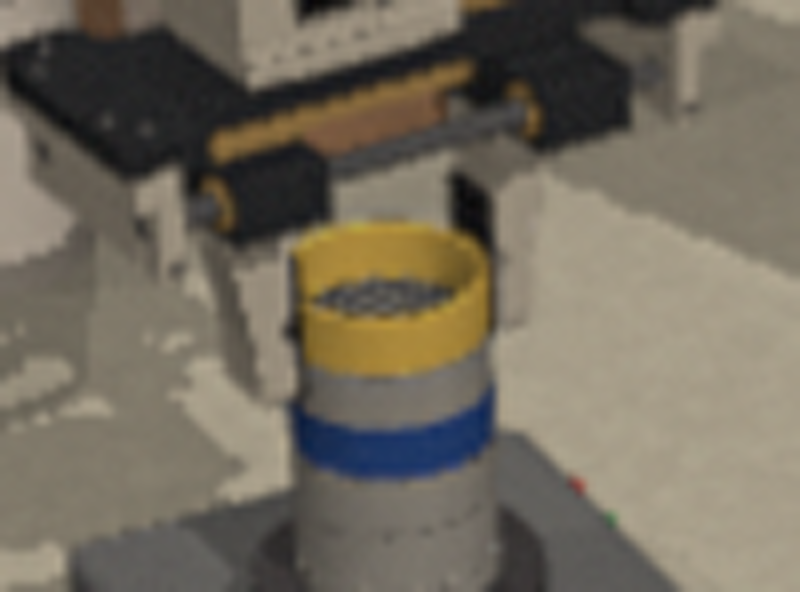

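```bash
python3 -m creep '[[-0.006,0.006,0,0,40],[-0.012,0.012,0.005,0,40],[-0.012,0.012,0.01,0,40],[-0.012,0.012,0.015,0,40],[-0.012,0.012,0.015,0,40],[-0.012,0.012,0.015,0,40],[-0.012,0.012,0.015,0,40],[-0.012,0.012,0.015,0,40]]'
python3 - <<'E'
from look import *; move([.494,-.331,.128])
E
```

```text
clock: 19.22
tool_pos: [0.4945, -0.3308, 0.13]
orientation: [-179.8, -0.2, -89.6]
force: [-3.7, 0.4, 14.8]
opening: 0.0615
at [ 0.4945 -0.3308  0.13  ] [-1.7982e+02 -1.6000e-01 -8.9650e+01] F [-3.7  0.4 14.8] open 0.0615 t 19.22
row xyz [0.002 0.005 0.02 ]
```

```bash
python3 -m creep '[[-0.012,0.012,-0.01,0,40],[-0.012,0.012,-0.01,0,62],[-0.012,0.012,-0.01,0,64],[-0.012,0.012,-0.01,0,66],[-0.012,0.012,-0.01,0,70],[-0.012,0.012,-0.01,0,75],[-0.012,0.012,-0.01,0,80],[-0.012,0.012,-0.01,0,87]]';python3 -m creep '[[0,0,0,0,87],[0,0,-0.05,0,87],[0,0,-0.15,0,87],[0,0,-0.3,0,87],[0,0,-0.45,0,87],[0,0,-0.6,0,87],[0,0,-0.8,0,87],[0,0,-1,0,87]]'
python3 - <<'E'
from look import *; move([.4633,-.066,.0125])
look("pics/i.png",dict(scene=(286,125),top=(480,245)))
E
```

```text
clock: 19.88
tool_pos: [0.492, -0.3283, 0.1278]
orientation: [180.0, 0.0, -89.7]
force: [-0.2, 0.0, 0.6]
opening: 0.0817
clock: 20.55
tool_pos: [0.492, -0.3284, 0.2299]
orientation: [-180.0, -0.0, -89.7]
force: [1.5, -0.2, 0.5]
opening: 0.0869
at [ 0.492  -0.3284  0.2299] [-1.7998e+02 -1.0000e-02 -8.9690e+01] F [ 1.5 -0.2  0.5] open 0.0869 t 20.55
row xyz [-2.626  0.274  2.173]
```

View pics/i_scene.png

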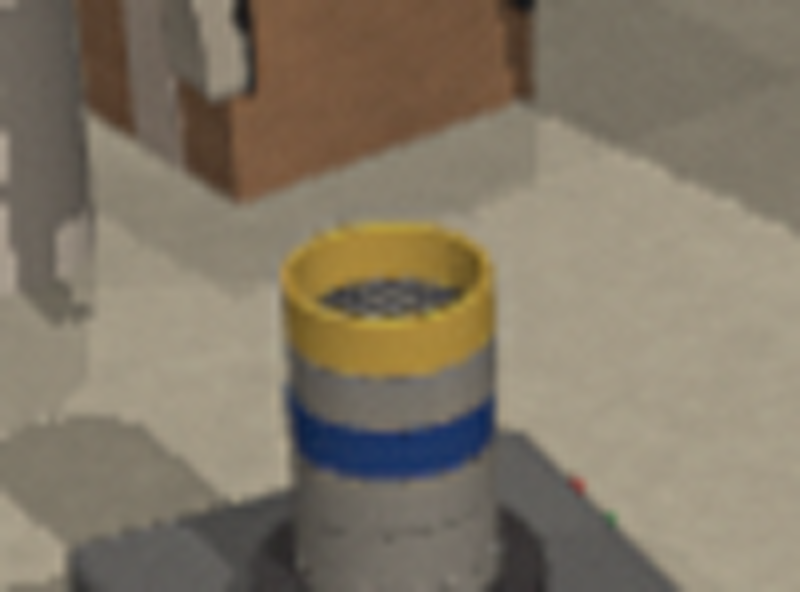

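```bash
python3 - <<'E'
from look import *; 
look("pics/j.png",dict(scene=(285,125)),w=20,h=28,k=20)
im=np.mean([snapshot("scene")["img"].astype(float) for _ in range(2)],0)
c=im[105:160,283:288].mean(1); 
for i,r in enumerate(c): print(105+i,r.round().astype(int))
# predictions front (toward camera) points at axis
p=np.array([.4935,-.330]); d=np.array([1.0857,.7212])-p; d/=np.linalg.norm(d); q=p+.031*d
for z in(.09,.125,.141,.16,.163): print(z,proj("scene",[*q,z])[0])
E
```

```text
105 [ 66  88 114]
106 [ 91 109 125]
107 [110 127 136]
108 [114 131 137]
109 [114 131 138]
110 [114 131 138]
111 [114 130 138]
112 [114 130 138]
113 [114 130 137]
114 [115 130 136]
115 [104 139 150]
116 [ 66 151 175]
117 [ 55 131 164]
118 [ 56 130 163]
119 [ 57 131 163]
120 [ 57 131 164]
121 [ 57 130 162]
122 [ 67 119 144]
123 [79 85 90]
124 [80 84 86]
125 [87 92 96]
126 [81 88 92]
127 [ 74 114 127]
128 [ 64 152 177]
129 [ 58 135 169]
130 [ 58 133 166]
131 [ 58 133 166]
132 [ 58 134 167]
133 [ 57 134 168]
134 [ 66 127 157]
135 [ 92 106 114]
136 [104 111 114]
137 [102 110 116]
138 [102 111 116]
139 [102 112 117]
140 [102 112 118]
141 [ 99  99 102]
142 [96 55 38]
143 [100  53  27]
144 [101  55  30]
145 [101  55  30]
146 [100  53  28]
147 [100  68  58]
148 [100 103 106]
149 [104 114 120]
150 [103 113 119]
151 [103 112 118]
152 [103 112 118]
153 [102 110 116]
154 [ 95 103 108]
155 [ 98 107 112]
156 [103 112 117]
157 [103 113 118]
158 [103 112 117]
159 [104 113 118]
0.09 [285.30333638 153.17270494]
0.125 [284.57432509 140.12709807]
0.141 [284.23241324 134.01536073]
0.16 [283.81907926 126.63266842]
0.163 [283.7530753  125.45432924]
```

View pics/j_scene.png

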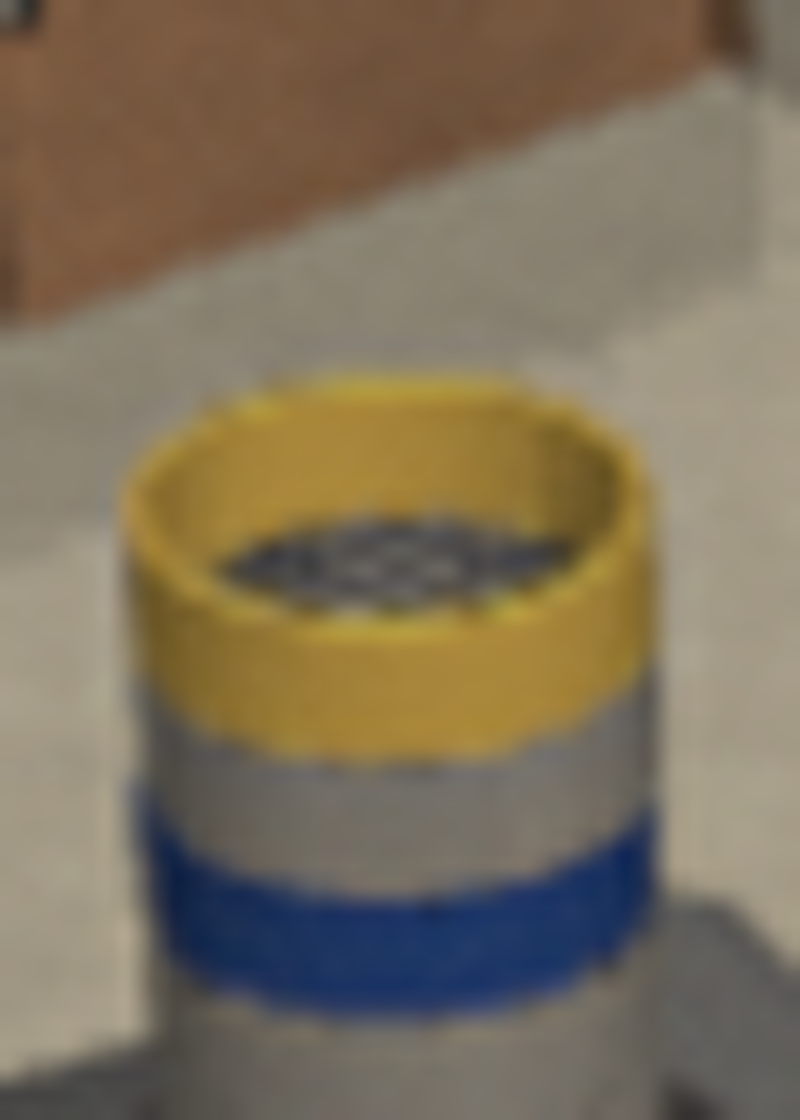

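```bash
python3 -m creep '[[-0.12,0.01,0,0,87],[-0.24,0.02,0,0,87],[-0.36,0.03,0,0,87],[-0.48,0.04,0,0,87],[-0.6,0.05,0,0,87],[-0.72,0.06,0,0,87],[-0.84,0.07,0,0,87],[-0.96,0.09,0,0,87]]';python3 -m creep '[[-0.12,0.01,0.1,0,87],[-0.24,0.02,0.2,0,87],[-0.36,0.03,0.3,0,87],[-0.48,0.04,0.4,0,87],[-0.6,0.05,0.5,0,87],[-0.72,0.06,0.6,0,87],[-0.84,0.07,0.7,0,87],[-0.96,0.09,0.8,0,87]]';python3 -m creep '[[-0.12,0.01,0.1,0,87],[-0.24,0.02,0.2,0,87],[-0.36,0.03,0.3,0,87],[-0.48,0.04,0.4,0,87],[-0.6,0.06,0.5,0,87],[-0.71,0.09,0.6,0,87],[-0.71,0.09,0.65,0,87],[-0.71,0.09,0.65,0,87]]'
python3 - <<'E'
from look import *; move([.4633,-.066,.0125])
E
```

```text
clock: 21.47
tool_pos: [0.4826, -0.231, 0.2281]
orientation: [-180.0, -0.0, -89.7]
force: [-0.5, -0.7, 0.6]
opening: 0.0869
clock: 22.13
tool_pos: [0.473, -0.1353, 0.1478]
orientation: [-180.0, 0.0, -89.7]
force: [0.9, 0.3, -0.1]
opening: 0.0871
clock: 22.8
tool_pos: [0.4629, -0.0649, 0.0823]
orientation: [179.9, -0.0, -89.6]
force: [-0.6, 0.2, 0.2]
opening: 0.0872
at [ 0.4629 -0.0649  0.0823] [ 1.7991e+02 -2.0000e-02 -8.9610e+01] F [-0.6  0.2  0.2] open 0.0872 t 22.8
row xyz [ 0.011 -0.005  0.698]
```

```bash
python3 -m creep '[[0.01,0,0.12,0,87],[0.01,0,0.24,0,87],[0.01,0,0.36,0,87],[0.01,0,0.48,0,87],[0.01,0,0.58,0,87],[0.01,0,0.65,0,87],[0.01,0,0.7,0,87],[0.01,0,0.7,0,87]]';python3 -c "
from h import *; move([.4633,-.066,.0125])"; python3 -m creep '[[0,0,0,0,70],[0,0,0,0,60],[0,0,0,0,50],[0,0,0,0,40],[0,0,0,0,40],[0,0,0,0,40],[0,0,0,0,40],[0,0,0,0,40]]'
python3 - <<'E'
from look import *; move([.494,-.330,.21])
E
```

```text
clock: 23.47
tool_pos: [0.4635, -0.0668, 0.0126]
orientation: [179.9, -0.0, -89.7]
force: [0.2, -0.2, 0.6]
opening: 0.0866
at [ 0.4635 -0.0668  0.0126] [ 1.7994e+02 -2.0000e-02 -8.9720e+01] F [ 0.2 -0.2  0.6] open 0.0866 t 23.47
row xyz [-0.008  0.002  0.001]
clock: 24.13
tool_pos: [0.4639, -0.0665, 0.0134]
orientation: [-180.0, -0.0, -89.7]
force: [-1.5, 0.5, 7.0]
opening: 0.0619
at [ 0.4639 -0.0665  0.0134] [-179.98   -0.    -89.68] F [-1.5  0.5  7. ] open 0.0619 t 24.13
row xyz [ 2.637 -0.287 -1.965]
```

```bash
python3 -m creep '[[0,0,-0.1,0,40],[0,0,-0.25,0,40],[0.1,-0.01,-0.4,0,40],[0.2,-0.02,-0.55,0,40],[0.3,-0.03,-0.7,0,40],[0.4,-0.04,-0.85,0,40],[0.5,-0.05,-1,0,40],[0.6,-0.07,-1,0,40]]';python3 -m creep '[[0.12,-0.01,-0.12,0,40],[0.25,-0.02,-0.25,0,40],[0.37,-0.04,-0.37,0,40],[0.5,-0.05,-0.5,0,40],[0.62,-0.06,-0.65,0,40],[0.75,-0.08,-0.8,0,40],[0.87,-0.1,-0.95,0,40],[1,-0.11,-0.95,0,40]]';python3 -m creep '[[0.1,-0.01,0,0,40],[0.2,-0.02,0,0,40],[0.3,-0.03,0,0,40],[0.4,-0.04,0,0,40],[0.5,-0.05,0,0,40],[0.6,-0.06,0,0,40],[0.7,-0.07,0,0,40],[0.8,-0.08,0,0,40]]'
python3 - <<'E'
from look import *; move([.494,-.330,.20])
E
```

```text
clock: 24.8
tool_pos: [0.4725, -0.1269, 0.1156]
orientation: [-179.8, 0.0, -89.7]
force: [0.4, -0.4, -2.7]
opening: 0.0618
clock: 25.47
tool_pos: [0.484, -0.2275, 0.2101]
orientation: [-179.8, -0.1, -89.7]
force: [1.0, 0.1, -1.3]
opening: 0.0619
clock: 26.13
tool_pos: [0.4911, -0.3073, 0.2079]
orientation: [180.0, 0.0, -89.7]
force: [-0.5, -0.3, -1.9]
opening: 0.0617
at [ 0.4911 -0.3073  0.2079] [179.99   0.   -89.7 ] F [-0.5 -0.3 -1.9] open 0.0617 t 26.13
row xyz [ 0.227 -0.028  0.079]
```

```bash
python3 -m creep '[[0.05,-0.01,0,0,40],[0.1,-0.02,0,0,40],[0.15,-0.028,0.02,0,40],[0.2,-0.028,0.04,0,40],[0.227,-0.028,0.06,0,40],[0.227,-0.028,0.08,0,40],[0.227,-0.028,0.08,0,40],[0.227,-0.028,0.08,0,40]]'
python3 - <<'E'
from look import *; move([.494,-.330,.1644])
look("pics/k.png",dict(scene=(286,115)))
E
```

```text
clock: 26.8
tool_pos: [0.4938, -0.3288, 0.1999]
orientation: [180.0, 0.0, -89.7]
force: [0.6, 0.3, -2.5]
opening: 0.0626
at [ 0.4938 -0.3288  0.1999] [ 1.7998e+02  1.0000e-02 -8.9690e+01] F [ 0.6  0.3 -2.5] open 0.0626 t 26.8
row xyz [ 0.012 -0.002  0.355]
```

View pics/k_scene.png

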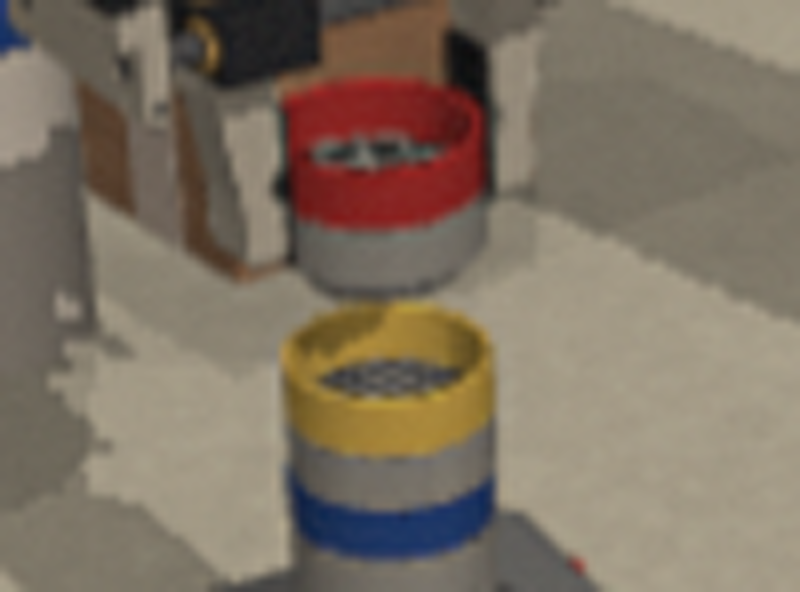

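```bash
python3 -m creep '[[0.006,0,0.05,0,40],[0.006,0,0.1,0,40],[0.006,0,0.15,0,40],[0.006,0,0.2,0,40],[0.006,0,0.25,0,40],[0.006,0,0.28,0,40],[0.006,0,0.3,0,40],[0.006,0,0.3,0,40]]'
python3 - <<'E'
from look import *; move([.494,-.330,.1644])
E
```

```text
clock: 27.52
tool_pos: [0.4937, -0.3295, 0.1694]
orientation: [180.0, 0.0, -89.7]
force: [-0.0, -0.4, -0.9]
opening: 0.0618
at [ 0.4937 -0.3295  0.1694] [ 1.7995e+02  2.0000e-02 -8.9700e+01] F [-0.  -0.4 -0.9] open 0.0618 t 27.52
row xyz [ 0.005 -0.003  0.05 ]
```

```bash
python3 -m creep '[[0,0,0.02,0,40],[0,0,0.03,0,40],[0,0,0.04,0,40],[0,0,0.045,0,40],[0,0,0.05,0,40],[0,0,0.05,0,40],[0,0,0.05,0,40],[0,0,0.05,0,40]]'
python3 - <<'E'
from look import *; move([.494,-.330,.1644])
E
```

```text
clock: 28.18
tool_pos: [0.494, -0.3297, 0.1652]
orientation: [-180.0, -0.0, -89.7]
force: [-0.1, -0.4, -1.6]
opening: 0.0619
at [ 0.494  -0.3297  0.1652] [-179.99   -0.    -89.7 ] F [-0.1 -0.4 -1.6] open 0.0619 t 28.18
row xyz [0.003 0.    0.008]
```

No contact yet; a little further.

```bash
python3 -m creep '[[0,0,0.01,0,40],[0,0,0.02,0,40],[0,0,0.02,0,40],[0,0,0.02,0,40],[0,0,0.02,0,40],[0,0,0.02,0,40],[0,0,0.02,0,40],[0,0,0.02,0,40]]'
python3 - <<'E'
from look import *; move([.494,-.330,.1644])
look("pics/l.png",dict(scene=(286,115)))
E
```

```text
clock: 28.85
tool_pos: [0.4942, -0.3299, 0.1644]
orientation: [-179.9, -0.1, -89.7]
force: [-2.2, 2.4, 7.0]
opening: 0.0617
at [ 0.4942 -0.3299  0.1644] [-1.7994e+02 -6.0000e-02 -8.9670e+01] F [-2.2  2.4  7. ] open 0.0617 t 28.85
row xyz [0.001 0.002 0.   ]
```

View pics/l_scene.png

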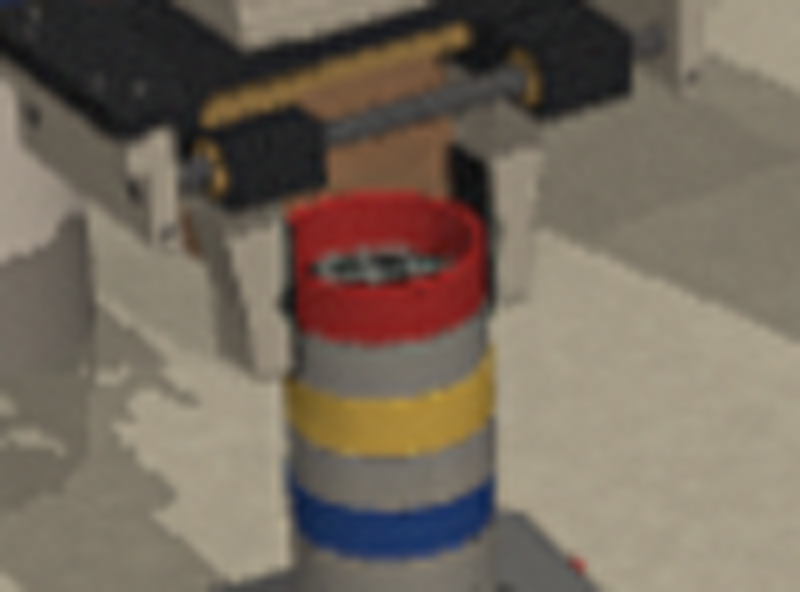

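Seated on the rim with 7 N, bands parallel (red bottom at Y≈343, yellow bottom ≈456). Releasing.

```bash
python3 -m creep '[[0,0,-0.01,0,40],[0,0,-0.01,0,62],[0,0,-0.01,0,64],[0,0,-0.01,0,66],[0,0,-0.01,0,70],[0,0,-0.01,0,75],[0,0,-0.01,0,80],[0,0,-0.01,0,87]]';python3 -m creep '[[0,0,0,0,87],[0,0,-0.05,0,87],[0,0,-0.15,0,87],[0,0,-0.3,0,87],[0,0,-0.45,0,87],[0,0,-0.6,0,87],[0,0,-0.8,0,87],[0,0,-0.8,0,87]]'
python3 - <<'E'
from look import *; move([.6384,.0679,.15])
look("pics/m.png",dict(scene=(285,122)),w=26,h=37,k=14)
im=snapshot("scene")["img"].astype(float)
c=im[95:160,283:288].mean(1); 
for i,r in enumerate(c): print(95+i,r.round().astype(int),end=' ')
E
```

```text
clock: 29.57
tool_pos: [0.4939, -0.3297, 0.164]
orientation: [180.0, 0.0, -89.7]
force: [-0.3, -0.7, -0.2]
opening: 0.0819
clock: 30.23
tool_pos: [0.4957, -0.3308, 0.2495]
orientation: [-179.6, -0.2, -89.7]
force: [0.4, -0.7, 0.6]
opening: 0.087
at [ 0.4957 -0.3308  0.2495] [-179.65   -0.2   -89.66] F [ 0.4 -0.7  0.6] open 0.087 t 30.23
row xyz [-3.982 -1.445  0.989]
95 [ 61  84 113] 96 [ 59  82 111] 97 [ 60  83 112] 98 [ 61  83 114] 99 [ 61  84 113] 100 [ 61  84 112] 101 [ 56  76 127] 102 [ 41  47 143] 103 [ 33  34 131] 104 [ 32  33 129] 105 [ 32  35 130] 106 [ 32  34 130] 107 [ 33  35 130] 108 [ 55  60 126] 109 [ 73  79 101] 110 [55 58 59] 111 [70 75 74] 112 [63 68 74] 113 [ 36  39 102] 114 [ 35  37 143] 115 [ 34  36 138] 116 [ 33  35 136] 117 [ 34  37 136] 118 [ 32  35 136] 119 [ 33  35 137] 120 [ 55  60 132] 121 [ 90  98 115] 122 [104 114 116] 123 [104 112 117] 124 [103 111 116] 125 [104 111 116] 126 [104 111 115] 127 [ 96 119 131] 128 [ 65 139 167] 129 [ 57 134 167] 130 [ 58 133 166] 131 [ 57 132 165] 132 [ 58 133 166] 133 [ 56 133 167] 134 [ 67 128 157] 135 [ 92 105 114] 136 [103 109 113] 137 [103 111 116] 138 [103 111 116] 139 [102 111 116] 140 [102 112 118] 141 [100  99 102] 142 [95 55 38] 143 [100  53  26] 144 [101  55  31] 145 [101  55  31] 146 [100  53  29] 147 [99 68 57] 148 [100 103 106] 149 [103 114 120] 150 [103 113 119] 151 [102 111 117] 152 [104 113 119] 153 [101 110 115] 154 [ 95 104 108] 155 [ 98 106 111] 156 [103 112 117] 157 [103 112 118] 158 [103 112 118] 159 [102 112 118]
```

View pics/m_scene.png

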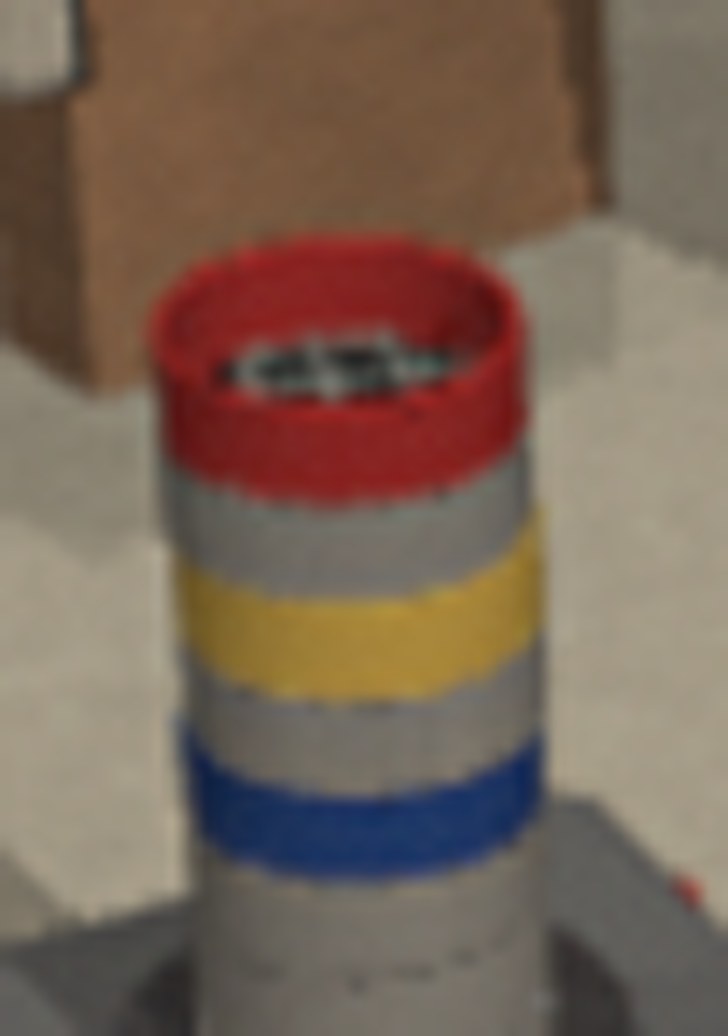

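```bash
python3 -m creep '[[-0.12,-0.04,0,0,87],[-0.25,-0.09,0,0,87],[-0.37,-0.13,0,0,87],[-0.5,-0.18,0,0,87],[-0.62,-0.22,0,0,87],[-0.75,-0.27,0,0,87],[-0.87,-0.31,0,0,87],[-1,-0.36,0,0,87]]';python3 -m creep '[[-0.12,-0.04,0,0,87],[-0.25,-0.09,0,0,87],[-0.37,-0.13,0,0,87],[-0.5,-0.18,0,0,87],[-0.62,-0.22,0.1,0,87],[-0.75,-0.27,0.2,0,87],[-0.87,-0.31,0.3,0,87],[-1,-0.36,0.4,0,87]]';python3 -m creep '[[-0.12,-0.04,0,0,87],[-0.25,-0.09,0,0,87],[-0.37,-0.13,0,0,87],[-0.5,-0.18,0,0,87],[-0.62,-0.22,0.1,0,87],[-0.75,-0.27,0.2,0,87],[-0.87,-0.31,0.3,0,87],[-1,-0.36,0.4,0,87]]'
python3 - <<'E'
from look import *; move([.6384,.0679,.12])
im=snapshot("top")["img"]; cv2.imwrite("pics/n0.png",im)
cv2.imwrite("pics/n.png",cv2.resize(im[215:290,430:530],None,fx=8,fy=8,interpolation=2))
for z in(.09,.125,.16,.195): print(z,proj("top",[.494,-.330,z])[0], (proj("top",[.494,-.330,z])[0]-[430,215]+.5)*8)
E
```

```text
clock: 31.0
tool_pos: [0.5298, -0.228, 0.2441]
orientation: [180.0, -0.0, -89.7]
force: [0.0, 1.0, -0.9]
opening: 0.087
clock: 31.67
tool_pos: [0.5647, -0.1281, 0.2024]
orientation: [179.9, 0.0, -89.7]
force: [-0.4, 0.6, 0.5]
opening: 0.0873
clock: 32.33
tool_pos: [0.6002, -0.0279, 0.1626]
orientation: [179.9, -0.0, -89.7]
force: [0.2, -0.6, 0.7]
opening: 0.0869
at [ 0.6002 -0.0279  0.1626] [179.95  -0.   -89.7 ] F [ 0.2 -0.6  0.7] open 0.0869 t 32.33
row xyz [-0.956 -0.387  0.425]
0.09 [469.0197198  252.86665963] [316.15775842 306.93327705]
0.125 [473.84570193 251.47718823] [354.76561545 295.81750586]
0.16 [478.99867819 249.9931457 ] [395.98942554 283.9451656 ]
0.195 [484.51293096 248.40456964] [440.10344769 271.23655715]
```

View pics/n.png

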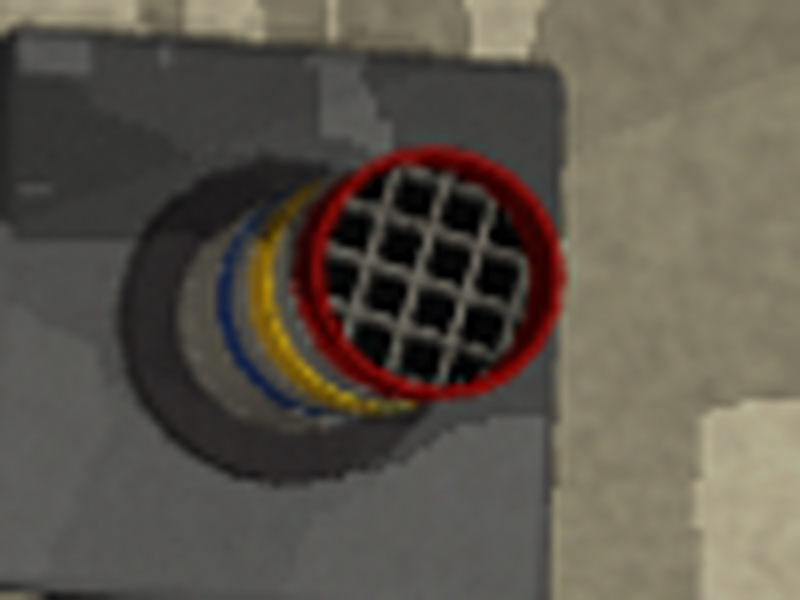

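```bash
python3 -m creep '[[-0.12,-0.05,0,0,87],[-0.24,-0.1,0,0,87],[-0.36,-0.15,0.1,0,87],[-0.48,-0.2,0.2,0,87],[-0.6,-0.25,0.3,0,87],[-0.72,-0.3,0.4,0,87],[-0.84,-0.34,0.5,0,87],[-0.956,-0.387,0.6,0,87]]'
python3 - <<'E'
from look import *; move([.6384,.0679,.023])
look("pics/o.png",dict(scene=(330,270)))
E
```

```text
clock: 33.05
tool_pos: [0.6387, 0.0679, 0.1026]
orientation: [180.0, -0.0, -89.7]
force: [-0.5, -0.3, 0.7]
opening: 0.0871
at [0.6387 0.0679 0.1026] [ 1.7995e+02 -1.0000e-02 -8.9690e+01] F [-0.5 -0.3  0.7] open 0.0871 t 33.05
row xyz [0.    0.002 0.796]
```

View pics/o_scene.png

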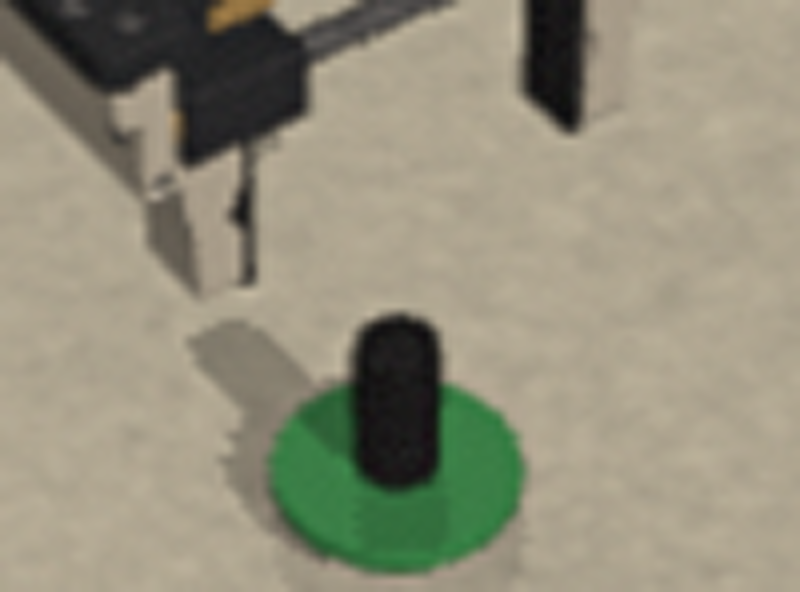

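```bash
python3 -m creep '[[0,0,0.12,0,87],[0,0,0.24,0,87],[0,0,0.36,0,87],[0,0,0.48,0,87],[0,0,0.6,0,87],[0,0,0.7,0,87],[0,0,0.77,0,87],[0,0,0.795,0,87]]';python3 -m creep '[[0,0,0,0,70],[0,0,0,0,55],[0,0,0,0,40],[0,0,0,0,28],[0,0,0,0,15],[0,0,0,0,10],[0,0,0,0,5],[0,0,0,0,5]]'
python3 - <<'E'
from look import *; move([.4938,-.3295,.26])
look("pics/p.png",dict(scene=(330,270)))
E
```

```text
clock: 33.77
tool_pos: [0.6378, 0.0662, 0.0229]
orientation: [179.9, -0.0, -89.7]
force: [0.0, 0.1, -0.3]
opening: 0.0871
clock: 34.43
tool_pos: [0.6386, 0.0668, 0.0247]
orientation: [-180.0, 0.0, -89.7]
force: [0.1, 1.2, -0.3]
opening: 0.0394
at [0.6386 0.0668 0.0247] [-1.7998e+02  1.0000e-02 -8.9690e+01] F [ 0.1  1.2 -0.3] open 0.0394 t 34.43
row xyz [ 3.955  1.469 -2.353]
```

View pics/p_scene.png

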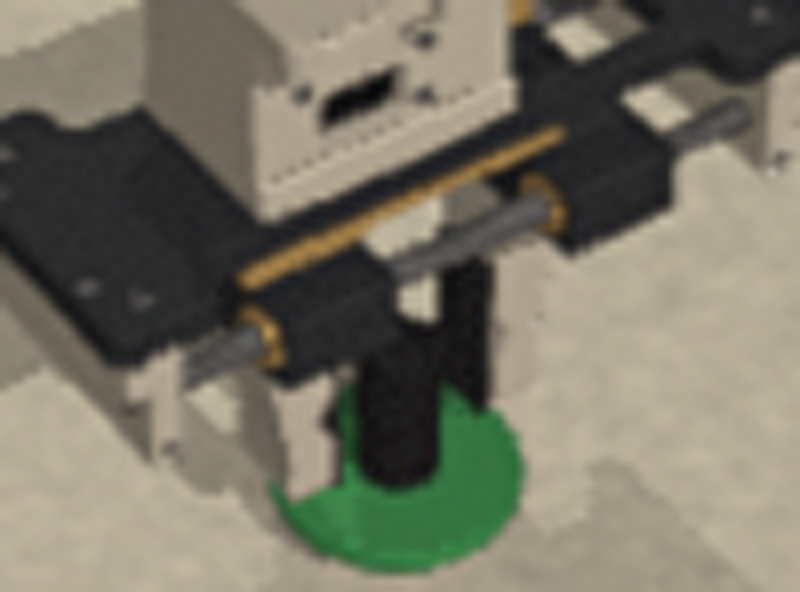

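Fingers still closing around the knob (opening 39 mm); continue to close.

```bash
python3 -m creep '[[0,0,0,0,5],[0,0,0,0,5],[0,0,0,0,5],[0,0,0,0,5],[0,0,0,0,5],[0,0,0,0,5],[0,0,0,0,5],[0,0,0,0,5]]'
python3 -m creep '[[0,0,-0.1,0,5],[0,0,-0.2,0,5],[0,0,-0.3,0,5],[0,0,-0.4,0,5],[0,0,-0.55,0,5],[0,0,-0.7,0,5],[0,0,-0.85,0,5],[0,0,-1,0,5]]'
python3 - <<'E'
from look import *; move([.4938,-.3295,.26])
look("pics/q.png",dict(scene=(330,240)))
E
```

```text
clock: 35.15
tool_pos: [0.6385, 0.0667, 0.0245]
orientation: [180.0, -0.0, -89.7]
force: [-0.0, -0.3, 0.6]
opening: 0.0211
clock: 35.82
tool_pos: [0.6387, 0.0668, 0.1266]
orientation: [-179.9, 0.0, -89.7]
force: [0.2, 0.0, -1.2]
opening: 0.0214
at [0.6387 0.0668 0.1266] [-1.7994e+02  2.0000e-02 -8.9700e+01] F [ 0.2  0.  -1.2] open 0.0214 t 35.82
row xyz [ 3.954  1.468 -1.337]
```

View pics/q_scene.png

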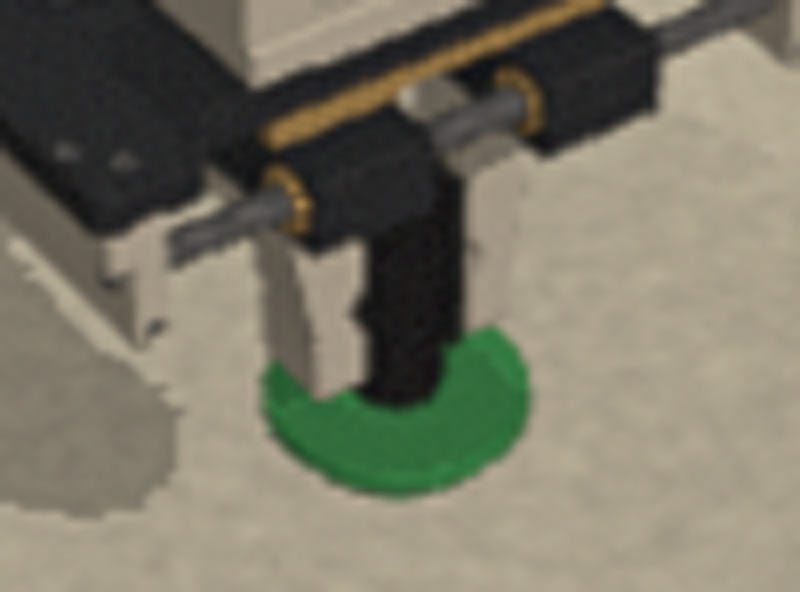

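```bash
python3 -m creep '[[0.12,0.04,-0.1,0,5],[0.25,0.09,-0.2,0,5],[0.37,0.13,-0.3,0,5],[0.5,0.18,-0.4,0,5],[0.62,0.22,-0.5,0,5],[0.75,0.27,-0.6,0,5],[0.87,0.31,-0.7,0,5],[1,0.37,-0.8,0,5]]';python3 -m creep '[[0.12,0.04,-0.1,0,5],[0.25,0.09,-0.2,0,5],[0.37,0.13,-0.3,0,5],[0.5,0.18,-0.4,0,5],[0.62,0.22,-0.5,0,5],[0.75,0.27,-0.6,0,5],[0.87,0.31,-0.6,0,5],[1,0.37,-0.6,0,5]]';python3 -m creep '[[0.12,0.04,0,0,5],[0.25,0.09,0,0,5],[0.37,0.13,0,0,5],[0.5,0.18,0,0,5],[0.62,0.22,0,0,5],[0.75,0.27,0,0,5],[0.87,0.31,0,0,5],[1,0.37,0,0,5]]'
python3 - <<'E'
from look import *; move([.4938,-.3306,.25])
E
```

```text
clock: 36.53
tool_pos: [0.6017, -0.0349, 0.2056]
orientation: [-180.0, -0.0, -89.7]
force: [0.6, 0.7, -2.2]
opening: 0.0215
clock: 37.2
tool_pos: [0.5656, -0.1347, 0.2651]
orientation: [-179.9, 0.0, -89.7]
force: [0.8, -0.6, -2.3]
opening: 0.0211
clock: 37.87
tool_pos: [0.5289, -0.235, 0.2645]
orientation: [180.0, -0.0, -89.7]
force: [0.1, 0.2, -0.9]
opening: 0.0212
at [ 0.5289 -0.235   0.2645] [180.    -0.   -89.69] F [ 0.1  0.2 -0.9] open 0.0212 t 37.87
row xyz [0.954 0.356 0.145]
```

```bash
python3 -m creep '[[0.14,0.05,0,0,5],[0.28,0.1,0,0,5],[0.42,0.15,0,0,5],[0.56,0.2,0,0,5],[0.7,0.26,0,0,5],[0.84,0.32,0,0,5],[0.954,0.356,0.06,0,5],[0.954,0.356,0.14,0,5]]'
python3 - <<'E'
from look import *; move([.4938,-.3306,.2105])
look("pics/r.png",dict(scene=(286,105)))
E
```

```text
clock: 38.53
tool_pos: [0.4935, -0.3317, 0.2506]
orientation: [-179.9, -0.0, -89.8]
force: [0.4, 0.0, -2.2]
opening: 0.0213
at [ 0.4935 -0.3317  0.2506] [-1.7995e+02 -4.0000e-02 -8.9790e+01] F [ 0.4  0.  -2.2] open 0.0213 t 38.53
row xyz [-0.011 -0.003  0.401]
```

View pics/r_scene.png

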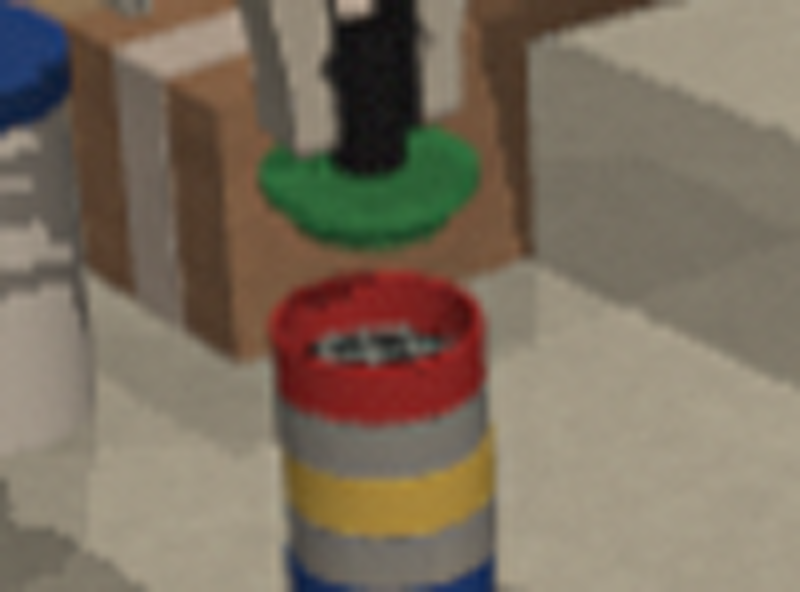

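```bash
python3 -m creep '[[-0.005,0,0.05,0,5],[-0.005,0,0.1,0,5],[-0.005,0,0.15,0,5],[-0.005,0,0.2,0,5],[-0.005,0,0.25,0,5],[-0.005,0,0.29,0,5],[-0.005,0,0.32,0,5],[-0.005,0,0.34,0,5]]'
python3 - <<'E'
from look import *; move([.4938,-.3306,.2105])
E
python3 -m creep '[[0,0,0.01,0,5],[0,0,0.02,0,5],[0,0,0.03,0,5],[0,0,0.04,0,5],[0,0,0.045,0,5],[0,0,0.05,0,5],[0,0,0.05,0,5],[0,0,0.05,0,5]]'
python3 - <<'E'
from look import *; move([.4938,-.3306,.2105])
E
```

```text
clock: 39.25
tool_pos: [0.494, -0.3288, 0.2161]
orientation: [180.0, 0.0, -89.7]
force: [-1.0, 1.1, -0.8]
opening: 0.0214
at [ 0.494  -0.3288  0.2161] [ 1.7998e+02  1.0000e-02 -8.9680e+01] F [-1.   1.1 -0.8] open 0.0214 t 39.25
row xyz [0.018 0.002 0.056]
clock: 39.92
tool_pos: [0.4941, -0.329, 0.2116]
orientation: [-180.0, -0.0, -89.7]
force: [0.3, -0.4, -1.2]
opening: 0.0216
at [ 0.4941 -0.329   0.2116] [-180.    -0.   -89.7] F [ 0.3 -0.4 -1.2] open 0.0216 t 39.92
row xyz [0.016 0.003 0.011]
```

```bash
python3 -m creep '[[0.005,0,0.01,0,5],[0.01,0,0.015,0,5],[0.01,0,0.015,0,5],[0.01,0,0.02,0,5],[0.01,0,0.02,0,5],[0.01,0,0.02,0,5],[0.01,0,0.02,0,5],[0.01,0,0.02,0,5]]'
python3 - <<'E'
from look import *; move([.4938,-.3306,.2105])
look("pics/s.png",dict(scene=(286,105)))
E
```

```text
clock: 40.58
tool_pos: [0.4943, -0.33, 0.2105]
orientation: [-179.9, -0.0, -89.7]
force: [-2.2, 2.5, 4.8]
opening: 0.0218
at [ 0.4943 -0.33    0.2105] [-1.7994e+02 -3.0000e-02 -8.9680e+01] F [-2.2  2.5  4.8] open 0.0218 t 40.58
row xyz [ 0.006  0.005 -0.   ]
```

View pics/s_scene.png

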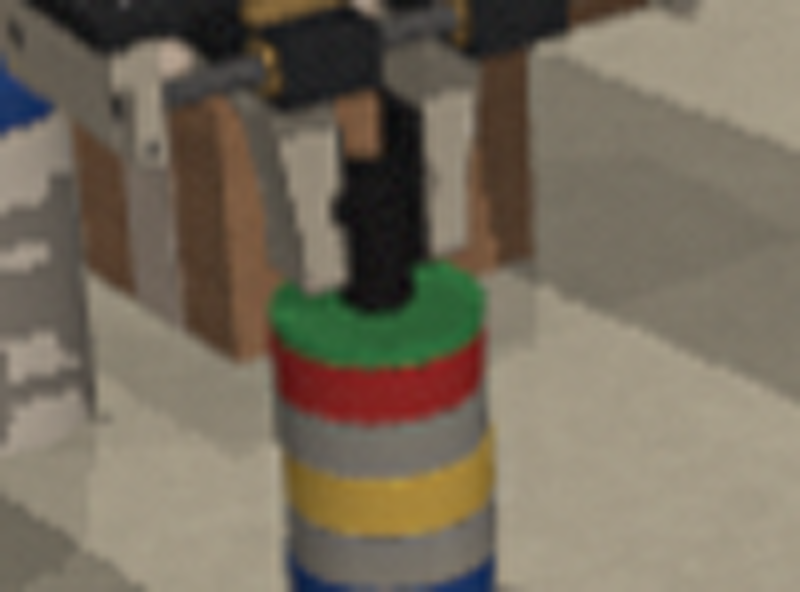

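Lid is flush on the red rim. Release, then rise.

```bash
python3 -m creep '[[0,0,-0.01,0,5],[0,0,-0.01,0,22],[0,0,-0.01,0,26],[0,0,-0.01,0,32],[0,0,-0.01,0,45],[0,0,-0.01,0,60],[0,0,-0.01,0,75],[0,0,-0.01,0,80]]';python3 -m creep '[[0,0,-0.01,0,80],[0,0,-0.01,0,80],[0,0,-0.1,0,80],[0,0,-0.25,0,80],[0,0,-0.4,0,80],[0,0,-0.6,0,80],[0,0,-0.8,0,80],[0,0,-1,0,80]]'
python3 -m creep '[[-0.1,0,0,0,80],[-0.2,0,0,0,80],[-0.3,0,0,0,80],[-0.45,0,0,0,80],[-0.6,0,0,0,80],[-0.75,0,0,0,80],[-0.9,0,0,0,80],[-1,0,0,0,80]]'
python3 - <<'E'
from look import *; move([.4938,-.3306,.2105])
a=snapshot("scene")["img"]; b=snapshot("top")["img"]
cv2.imwrite("pics/t.png",np.hstack([cv2.resize(a[70:170,250:320],None,fx=6,fy=6,interpolation=2)[:,:390],cv2.resize(b[205:305,430:530],None,fx=4,fy=4,interpolation=2)[:600].repeat(1,1) if 0 else cv2.copyMakeBorder(cv2.resize(b[205:305,430:530],None,fx=4,fy=4,interpolation=2),0,200,0,0,0)]))
print((proj("top",[.494,-.33,.201])[0]-[430,205]+.5)*4+[390,0])
E
```

```text
clock: 41.3
tool_pos: [0.4941, -0.33, 0.2105]
orientation: [180.0, -0.0, -89.7]
force: [-0.7, -0.9, -0.4]
opening: 0.0529
clock: 41.97
tool_pos: [0.494, -0.33, 0.3123]
orientation: [-180.0, -0.0, -89.7]
force: [0.5, 0.4, -0.6]
opening: 0.0799
clock: 42.63
tool_pos: [0.493, -0.2281, 0.3099]
orientation: [179.9, 0.0, -89.6]
force: [0.1, -0.2, -0.6]
opening: 0.0801
at [ 0.493  -0.2281  0.3099] [ 1.7993e+02  3.0000e-02 -8.9640e+01] F [ 0.1 -0.2 -0.6] open 0.0801 t 42.63
row xyz [ 1.025 -0.003  0.993]
[613.9890995  174.48376572]
```

View pics/t.png

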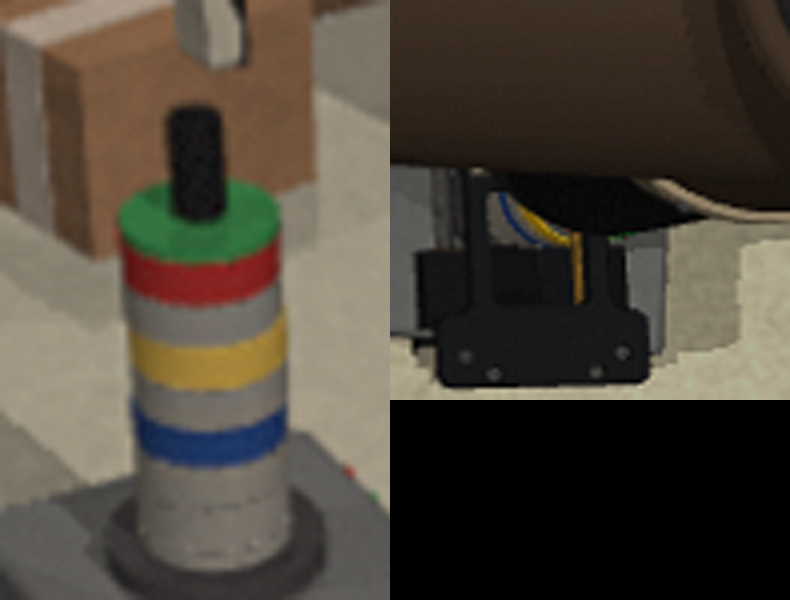

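```bash
python3 -m creep '[[-0.15,0,0,0,80],[-0.3,0,0,0,80],[-0.45,0,0,0,80],[-0.6,0,0,0,80],[-0.75,0,0,0,80],[-0.9,0,0,0,80],[-1,0,0,0,80],[-1,0,0,0,80]]'
python3 - <<'E'
from look import *
b=snapshot("top")["img"]; cv2.imwrite("pics/u0.png",b); cv2.imwrite("pics/u.png",cv2.resize(b[215:290,430:530],None,fx=8,fy=8,interpolation=2))
print((proj("top",[.494,-.33,.201])[0]-[430,215]+.5)*8,(proj("top",[.494,-.33,.246])[0]-[430,215]+.5)*8)
E
```

```text
clock: 43.4
tool_pos: [0.493, -0.1289, 0.3104]
orientation: [180.0, 0.0, -89.6]
force: [-0.3, -0.4, -0.1]
opening: 0.0802
[447.97819901 268.96753143] [510.21623898 251.02977002]
```

View pics/u.png

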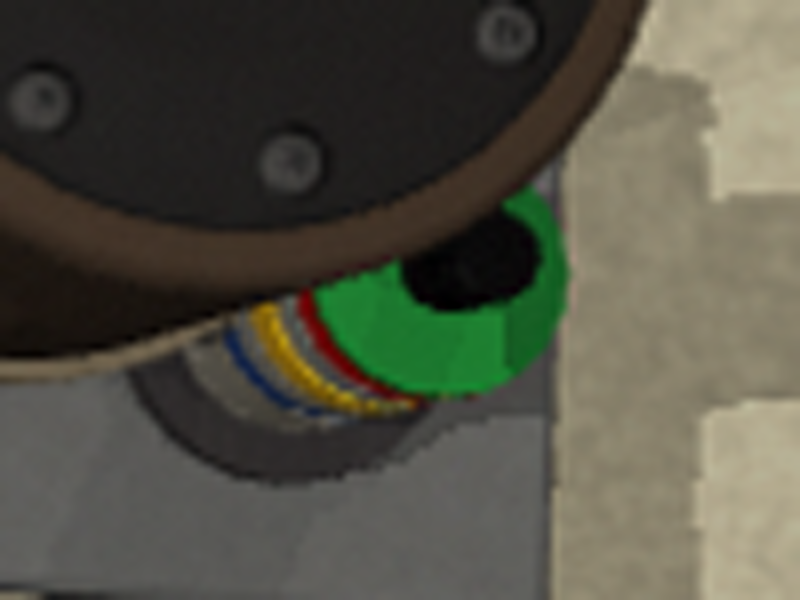

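View pics/u0.png

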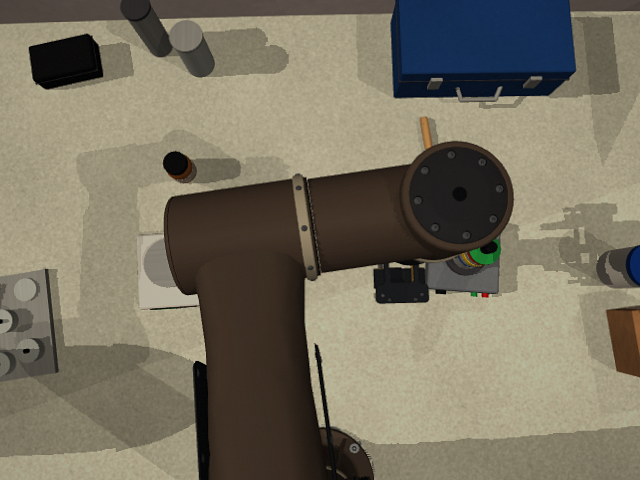

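```bash
python3 - <<'E'
from look import *
cv2.imwrite("pics/v.png",snapshot("scene")["img"])
E
```

```text
(no output)
```

View pics/v.png

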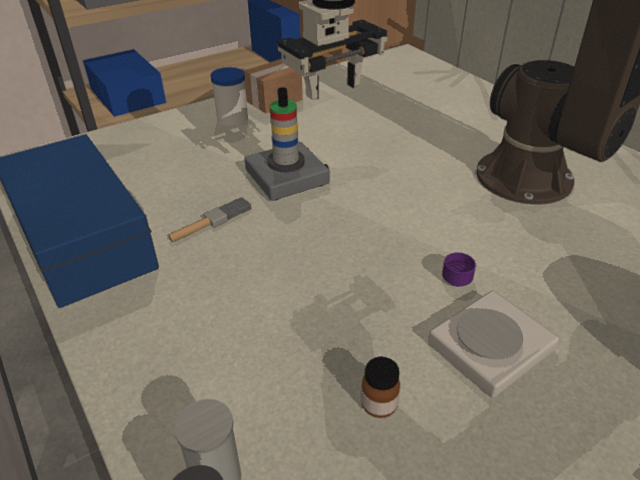

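The scene view shows the full stack upright on the shaker at about (284,130). The gripper is clear of it. The brush, jar, scale and purple look-alike are at the same pixels as at the start.

```bash
python3 -c "
from plant import workorder; print(workorder.close_job())"
```

```text
the job is handed in; nothing more can be done
None
```

I stacked the blue, yellow and red sieves in the shaker's pan in that order, put the lid on top, let each piece go, and handed the job in at about 43.5 s. It reported no verdict.

**Last checks:** The final pictures show the stack upright and straight with the lid flush on the red sieve, and the gripper about 20 cm away. The brush, jar, scale and purple look-alike are where they started.

**Seating:**
- **Heights:** The band spacings in the scene camera matched full seating to about 1 mm. The blue sieve and the lid I judged only by eye from close-ups and from the tool height when they touched down.
- **Alignment:** The top camera put the red sieve within 1 mm of the pan axis. In the scene camera, the yellow and red sieves looked up to about 2 mm apart sideways. The arm partly hid the lid in the last top view, which put it within about 2 mm of the axis.

**What disagreed:**
- **Cameras:** They differed by 3–5 mm at first. I settled that by comparing a fingertip in the picture with its known position.
- **Yellow sieve:** It stopped about 2 mm higher on the tool reading than expected, with up to 15 N of contact force. The pictures after release showed it seated.

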